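# Stand a plywood panel in the glue-up jig

## Task

Take the arch-topped plywood panel out of the slanted rack and stand it on its straight bottom edge, arch up, on the floor of the jig's slot, between the fixed fence and the sliding jaw and centred along their width. Then slide the jaw by its black knob until the panel is held snugly upright against the fence, and let go. Set the panel down without dropping it, and leave the square-topped panel and everything else on the bench where it is.

Things in the scene. Friction and masses are not known exactly. Their poses are not given: they have to be found in the camera images.
- arch_panel: Plain plywood panel, 10 mm thick, 80 mm wide, 120 mm tall, about 80 g; its top is a half-round arch of radius 40 mm. Origin: centre of its straight bottom edge. x: through the thickness; y: along the width; z: up to the arch. It starts in one of the rack's two bays, leaning 29 degrees from vertical with its top towards the robot.
- square_panel: Plain plywood panel of the same thickness, width and height with a square-cornered top, in the rack's other bay (centres 120 mm apart). Same axes. Not to be moved.
- rack: Fixed wooden rack, base 100 x 240 mm. Origin: on the bench, below mid-trough; y along the rack. Two bays, 90 mm wide, at y = +60 and -60 mm. Panels rest on a ledge, bottom edges 35 mm above the bench; the back board (robot side) reaches 55 mm up along a panel, the front lip 8 mm, end cheeks 30 mm: a panel's upper 65 mm is free on both faces.
- jig: Fixed glue-up jig: wooden base 185 x 110 x 12 mm (x from -135 to +50 mm) with an upright aluminium fence. Origin: on the bench. x: direction in which the jaw closes. The fence is 70 mm wide (y from -35 to +35 mm), its face at x = +18 mm, its top 57 mm above the bench. The slot floor is the base's top, z = 12 mm.
- slot (a point): Point on the jig's slot floor where the centre of the panel's bottom edge comes to lie when the panel is clamped: 5 mm in front of the fence face, mid-width (jig x = +13 mm, y = 0, z = 12 mm). Axes as the jig's.
- jaw (a joint): Travel of the sliding jaw towards the fence, m. The gap between jaw face and fence is 36 mm minus this: 0 is wide open, 0.026 is closed on the 10 mm panel, limit 0.034. It slides stiffly (about 2 N) and stays where left. The jaw face is 70 mm wide, 16 mm thick, its top 57 mm above the bench.
- jaw_knob (a point): Centre of the top of the jaw's black upright knob (18 mm diameter, 47 mm tall, top 70.5 mm above the bench, standing on a carriage whose top is 23.5 mm above the bench). The knob's axis is 70 mm behind the jaw's face and moves with it along the jig's x.
- glue_bottle: White glue bottle, 54 mm diameter, 150 mm tall; origin: centre of its underside. Bystander.
- tape_roll: Empty cardboard tape roll lying flat, 96 mm outer diameter, 24 mm high; origin: centre of its underside. Bystander.
- paint_jar: Small jar, 60 mm diameter, 70 mm tall; origin: centre of its underside. Bystander.
Not all that is in view belongs to the job. Leave any orange, pink or turquoise look-alike of the arch_panel alone.

How it is judged:
By the outcome, as a careful person would: the job done as asked, in the order asked, and still so for the second after the job is handed in, with the robot touching nothing.
It also fails if it takes over 48 s, if anything falls off the work surface, if the arm or the gripper's body presses on something with over 40 N, if the wrist force passes 120 N, or if a joint passes its speed limit or range.

## Robot

A 6-joint arm with a two-finger parallel gripper is mounted at the origin on the work surface. World frame = base frame: x ahead of the robot, y to its left, z up, the work surface at z = 0. Lengths are in mm, angles in rad, forces in N, time in s.
With the tool pointing down it reaches from about 300 to 850 mm from the base axis. Payload 5.4 kg.
Tool frame: the origin (TCP) lies at the very end of the fingers, on their centre line; the grasp point (between the pads) lies 19 mm behind it (arm.hold_point_z is the distance from the TCP to the grasp point, in mm); z points along the fingers, y is the direction in which the jaws open and shut (so a half turn about z gives the same grasp; the last joint's range is limited). The gripper opens to 85 mm and grips with 20 to 120 N. Pads are 22 mm wide; open, the fingers measure 114 mm over their backs; the gripper's body (76 mm by 85 mm) begins 54 mm behind the grasp point. The pads swing forward as they close: fully open they stand 13 mm farther back than shut.
Start: joints at [-1.482, 0.158, 1.597, -0, 1.386, -0.21], TCP at [169.241, -549.512, 194.299] pointing down, gripper open.
Joint ranges: [-2.91, 2.91], [-0.94, 2.29], [0.18, 2.7], [-1.29, 4.43], [0.17, 2.64], [-3, 3]. Speed limits (rad/s): [2.57, 2.57, 3.14, 3.14, 3.14, 3.14].

## Interface

Orientations are given as a unit quaternion [x, y, z, w].
In Python, from rig import arm gives the robot as it stands. The module is installed in compiled form; this text tells all that it offers.
- The arm moves only by the tool servo_tool, never from a script. Its argument "plan" is a list of rows, each an object of numbers: "tx", "ty", "tz": the shift along the tool's x, y, z each as a share of 250 mm, from -1 to 1; "wx", "wy", "wz": the turn, a rotation vector about the tool's x, y, z each as a share of 30 degrees, from -1 to 1. In form: [{"tx": .., "ty": .., "tz": .., "wx": .., "wy": .., "wz": ..}, ...]. A call has 1 to 10 rows; each row shifts and turns the pose as measured when the row begins, along the tool's axes as they then stand; what a row does not reach is not made up. A row lasts 1/10 s, in which the tool goes at most 50 mm and 8.59 degrees, less where a joint would pass 70% of its speed; a pose out of reach is approached as far as the arm can. A call with a number of a shift or a turn outside -1 to 1 is refused whole. A call with a gripper value outside its range is refused whole. "hand" is the opening, from 0 (shut) to 1 (fully open), set as the call begins (left out, the last holds). The fingers move at their own pace and stop on an object; "grip_force" is the grip in N (left out, the last holds). Time passes only in rows, so rows that do not move let the fingers close. It gives the time, the measured TCP pose, the force and the opening at its end, in the units of the state.
- arm.read_state(): the state, without advancing time (a new reading comes with each control period).
- arm.capture(name): name is "side" or "top"; returns a dict with "frame" (480x640x3 uint8, blue, green, red), "camera_matrix" (3x3 intrinsics, pixels), "xyz" and "rotation" of the camera in the world. Camera axes: x right, y up, looking along -z (the intrinsics and any distortion apply to the point x, -y, -z); pixel columns grow to the right and rows downward; lengths in mm; the calibration is good to about 2 mm. A picture is of the moment at which its call begins. There is no depth.
- arm.sign_off(): hands the job in, once; it reports no verdict.
The state is a dict: "clock": time; "joint_positions": joint angles; "qd": joint speeds; "tau": joint torques, N m; "ee_pos": TCP position; "tool_rot": TCP orientation; "force": force on the tool from outside, world axes, zero at the start; "torque": the same for the moment, N m; "finger_gap": finger opening in mm.
Only numpy, scipy, OpenCV 4.12 (cv2) and the standard library are available. Lean on these libraries where they do the work, as an engineer would, in place of code of your own. Each camera call takes 0.05 s, during which the arm holds its last target. There are 200 camera calls.

## Working session

There is one attempt and no reset: what is moved stays moved. The work goes in short steps, Python scripts to look and compute and a tool call to move; the robot and the scene stay as the last step left them, time stands still between calls to the robot, and variables do not carry over. Pictures are saved under pics/ and viewed, about 8 in all and at most 12, crops included, and the job is handed in when it is done.

Besides the shell and the picture viewer there is one more tool, called after ">>>" in YAML: its name, and indented under it one key for each argument. servo_tool: Moves the arm, as the interface text tells. Shift numbers are shares of 250 mm and turn numbers shares of 30 degrees, none past 1 either way. Its arguments: {"type":"object","properties":{"plan":{"type":"array"},"hand":{"type":"number"},"grip_force":{"type":"number"}},"required":["plan"]}

```bash
mkdir -p pics; cat > h.py <<'E'
import numpy as np, cv2, json
from scipy.spatial.transform import Rotation as R
from rig import arm
def snap(n,f):
    c=arm.capture(n); cv2.imwrite(f'pics/{f}.png',c['frame'])
    np.savez(f'pics/{f}.npz',K=c['camera_matrix'],t=c['xyz'],R=np.array(c['rotation'])); return c
def cam(f):
    d=np.load(f'pics/{f}.npz'); r=d['R']
    r=r if r.shape==(3,3) else R.from_quat(r).as_matrix()
    return d['K'],d['t'],r
def proj(f,P):
    K,t,r=cam(f); p=(np.atleast_2d(P)-t)@r; p=p*[1,-1,-1]; q=p@K.T; return q[:,:2]/q[:,2:]
def ray(f,uv):
    K,t,r=cam(f); d=np.linalg.inv(K)@[uv[0],uv[1],1]; return t,r@(d*[1,-1,-1])
def onz(f,uv,z):
    t,d=ray(f,uv); return t+d*(z-t[2])/d[2]
def tri(fs,uvs):
    A=np.zeros((3,3));b=np.zeros(3)
    for f,u in zip(fs,uvs):
        t,d=ray(f,u); d/=np.linalg.norm(d); M=np.eye(3)-np.outer(d,d); A+=M;b+=M@t
    return np.linalg.solve(A,b)
E
python3 - <<'E'
from h import *
for n in('side','top'):
    c=snap(n,n+'0'); print(n,{k:np.round(v,3).tolist() for k,v in c.items() if k!='frame'})
print(arm.read_state())
E
```

```text
side {'camera_matrix': [[516.735, 0.0, 319.943], [0.0, 516.735, 239.016], [0.0, 0.0, 1.0]], 'xyz': [120.901, 798.556, 851.276], 'rotation': [-0.105, 0.443, 0.864, -0.217]}
top {'camera_matrix': [[545.237, 0.0, 317.198], [0.0, 545.237, 248.286], [0.0, 0.0, 1.0]], 'xyz': [442.038, -177.922, 1355.406], 'rotation': [0.05, -0.057, -0.701, 0.71]}
{'clock': 0.1, 'joint_positions': array([-1.48211564e+00,  1.59030322e-01,  1.59813343e+00,  1.04883762e-05,
        1.38623430e+00, -2.10086388e-01]), 'qd': array([-0.00101859,  0.00016859, -0.00257543,  0.00021347, -0.00117618,
       -0.00054369]), 'tau': array([ 1.96358633e-04, -3.96989107e+01, -3.32338393e+01, -2.31067024e-04,
        4.19754011e-03,  2.45656031e-05]), 'ee_pos': array([ 169.18044833, -548.8893965 ,  193.37697063]), 'tool_rot': array([ 9.88862754e-01,  1.48827547e-01,  5.99073459e-05, -9.00720870e-04]), 'force': array([ 0.53845591, -0.07537838,  0.24520433]), 'torque': array([ 0.01396264,  0.01084399, -0.02347586]), 'finger_gap': 85.54801818615431}
```

View pics/side0.png

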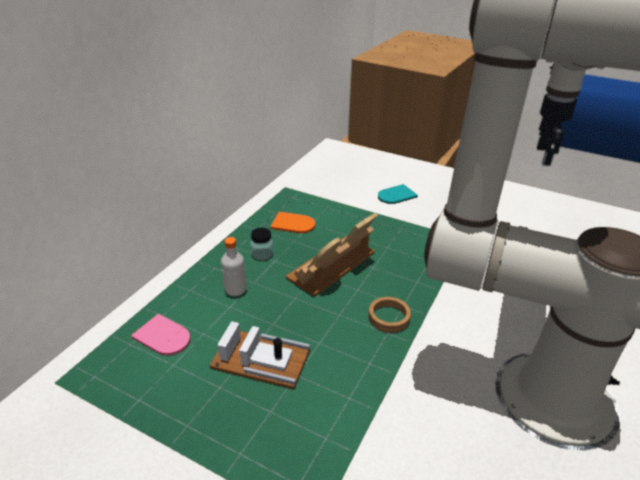

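View pics/top0.png

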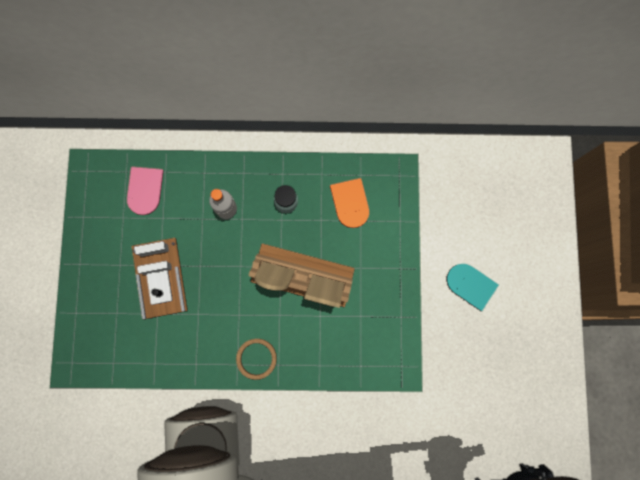

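The arch panel is in the bay on the left in the top view, near (275,275). The jig is near (158,278), with the fence at its top (far from the robot) and the knob at (157,292). I'll enlarge both cameras.

```bash
python3 - <<'E'
import cv2,numpy as np
def c(f,x,y,w,h):
    i=cv2.imread(f'pics/{f}.png')[y:y+h,x:x+w]
    i=cv2.resize(i,(400,300),interpolation=cv2.INTER_CUBIC)
    s=400/w
    for k in range(0,w,10):
        p=int(k*s); cv2.line(i,(p,0),(p,4 if (x+k)%50 else 12),(255,255,255),1)
        if (x+k)%20==0: cv2.putText(i,str(x+k),(p,20),0,.35,(0,255,255),1)
    for k in range(0,h,10):
        p=int(k*s); cv2.line(i,(0,p),(4,p),(255,255,255),1)
        if (y+k)%20==0: cv2.putText(i,str(y+k),(5,p+4),0,.35,(0,255,255),1)
    return i
a=np.hstack([c('top0',240,230,120,90),c('top0',100,230,120,90)])
b=np.hstack([c('side0',280,210,100,75+0),c('side0',205,310,110,82)])
cv2.imwrite('pics/c1.png',np.vstack([a,b]))
E
```

```text
(no output)
```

View pics/c1.png

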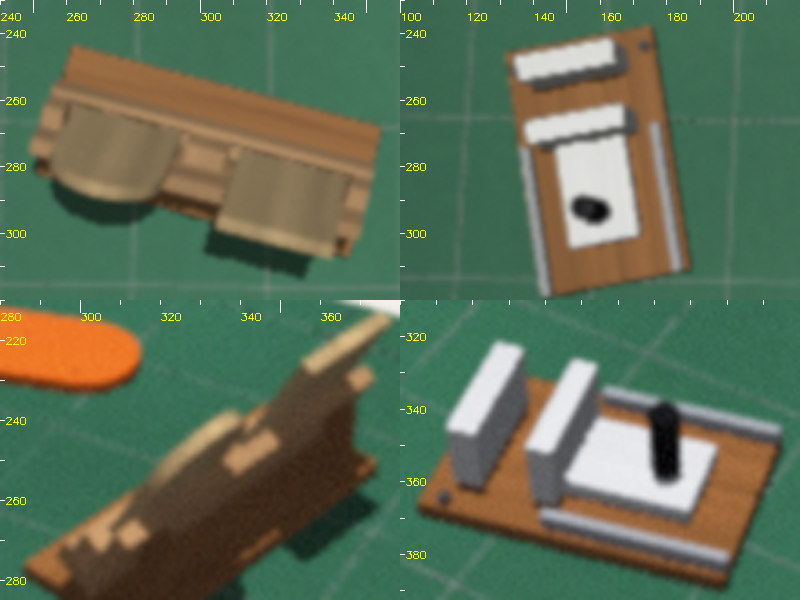

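```bash
cat > fit.py <<'E'
from h import *
from scipy.optimize import least_squares
def T(p,P):
    c,s=np.cos(p[2]),np.sin(p[2]); P=np.atleast_2d(np.array(P,float))
    return np.c_[p[0]+c*P[:,0]-s*P[:,1], p[1]+s*P[:,0]+c*P[:,1], P[:,2]]
L=np.radians(29)
def panel(yo,pts): # panel pts -> rack frame
    P=np.atleast_2d(np.array(pts,float)); return np.c_[P[:,0]*np.cos(L)-P[:,2]*np.sin(L), P[:,1]+yo, 35+P[:,0]*np.sin(L)+P[:,2]*np.cos(L)]
base=[[50,55,12],[50,-55,12],[-135,-55,12],[-135,55,12]]
jt=[[131.5,247.1],[175.6,238.1],[187,311],[143.8,318.8]]; js=[[209.4,364.5],[240.7,331.5],[310.3,350],[294.4,385.6]]
ft=[[135.4,254.6],[164.5,248.6]]; F=[[18,35,57],[18,-35,57]]
kt=[[154.9,292.1]]; ks=[[277.3,340.5]]
def rj(q):
    kn=[[-88+q[3],0,70.5]]
    return np.r_[(proj('top0',T(q,base+F+kn))-(jt+ft+kt)).ravel(),(proj('side0',T(q,base+kn))-(js+ks)).ravel()]
if __name__=='__main__':
    x0=onz('top0',[158,278],12)
    s=least_squares(rj,[x0[0],x0[1],0.2,0],loss='soft_l1',x_scale=[10,10,.1,10]); print('jig',s.x.round(3)); print(s.fun.reshape(-1,2).round(1).tolist())
    J=s.x
    sq=panel(-60,[[-5,40,120],[-5,-40,120]])
    def rr(q): return np.r_[(proj('top0',T(q,sq))-[[304.5,301.4],[339.9,307.1]]).ravel(),(proj('side0',T(q,sq))-[[356,227.5],[377.5,215]]).ravel()]
    x0=onz('top0',[302,275],60)
    s=least_squares(rr,[x0[0],x0[1],-.2],x_scale=[10,10,.1]); print('rack',s.x.round(3)); print(s.fun.reshape(-1,2).round(1).tolist())
    Rk=s.x; np.savez('fit.npz',J=J,R=Rk)
    a=np.linspace(0,np.pi,20); arch=[[40*np.cos(t),80+40*np.sin(t)] for t in a]
    out=[(40,0)]+arch+[(-40,0)]; sqo=[(40,0),(40,120),(-40,120),(-40,0)]
    ims=[]
    for f,wr,wj in(('top0',(240,230,120,90),(100,230,120,90)),('side0',(280,205,120,90),(200,310,120,90))):
        for w in (wr,wj):
            x,y,ww,hh=w; im=cv2.resize(cv2.imread(f'pics/{f}.png')[y:y+hh,x:x+ww],(400,300),interpolation=cv2.INTER_CUBIC)
            def dr(P,col):
                uv=(proj(f,P)-[x,y])*400/ww; cv2.polylines(im,[uv.astype(int)],False,col,1)
            for X in(-5,5):
                col=(0,0,255) if X<0 else (255,255,0)
                dr(T(Rk,panel(60,[[X,*o] for o in out])),col); dr(T(Rk,panel(-60,[[X,*o] for o in sqo])),col)
            dr(T(J,base+base[:1]),(0,0,255)); dr(T(J,F),(255,0,0)); dr(T(J,[[J[3]-18,35,57],[J[3]-18,-35,57]]),(255,0,255)); dr(T(J,[[J[3]-88,0,70.5],[J[3]-88,0,23.5]]),(0,255,255))
            dr(T(Rk,[[50,120,0],[50,-120,0],[-50,-120,0],[-50,120,0],[50,120,0]]),(0,255,0))
            ims.append(im)
    cv2.imwrite('pics/ov1.png',np.vstack([np.hstack(ims[:2]),np.hstack(ims[2:])]))
    print('arch bottom',T(Rk,panel(60,[0,0,0])),'top',T(Rk,panel(60,[0,0,120])))
E
python3 fit.py
```

```text
jig [6.08677e+02 2.06920e+02 2.01000e-01 7.02000e+00]
[[0.0, -1.2], [-0.2, -0.3], [-0.2, 0.1], [-1.8, 0.8], [0.1, -0.2], [0.1, 0.4], [-0.5, -0.2], [0.4, 0.3], [-8.8, -3.6], [0.8, -3.8], [0.4, 0.6], [0.4, -0.5]]
rack [ 5.78588e+02 -1.55437e+02 -2.11000e-01]
[[-0.3, -2.4], [-0.6, -0.1], [2.8, 0.7], [0.2, -0.4]]
arch bottom [[591.15902456 -96.76856824  35.        ]] top [[534.27307717 -84.57962706 139.95436486]]
```

View pics/ov1.png

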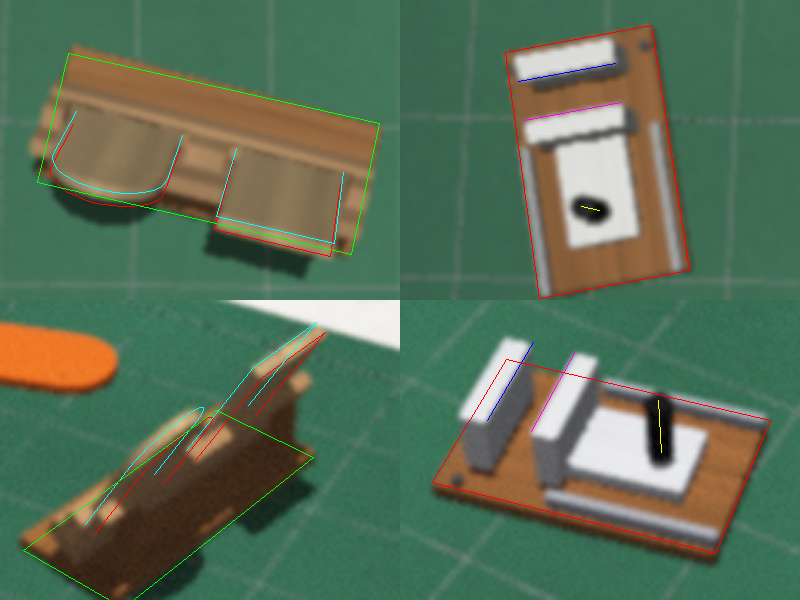

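Both overlays fit, so jig and rack are located to a few mm. The jaw is open about 7 mm of its travel. Next I'll plan the pre-grasp, with the tool along the panel plane.

```bash
cat > go.py <<'E'
from fit import *
import sys
d=np.load('fit.npz'); J,Rk=d['J'],d['R']
def Mz(a): return R.from_euler('z',a).as_matrix()
Rg=Mz(Rk[2])@np.array([[0,np.cos(L),np.sin(L)],[1,0,0],[0,np.sin(L),-np.cos(L)]])   # tool axes as columns x,y,z
Rj=Mz(J[2])@np.array([[0,1,0],[1,0,0],[0,0,-1.]])
def gp(z,y=0,x=0): return T(Rk,panel(60,[x,y,z]))[0]
def rows(p,Rt,n,p0=None,R0=None,show=True):
    if p0 is None:
        s=arm.read_state(); p0=s['ee_pos']; R0=R.from_quat(s['tool_rot']).as_matrix()
    p0=np.array(p0,float);w=R.from_matrix(R0.T@Rt).as_rotvec(); 
    print('dist',np.linalg.norm(p-p0).round(1),'ang',np.degrees(np.linalg.norm(w)).round(1))
    out=[];Rc=R0
    for i in range(n):
        t=Rc.T@(p-p0)/n/250; ww=np.degrees(w/n)/30
        out.append([*t.round(3),*ww.round(3)]); Rc=Rc@R.from_rotvec(w/n).as_matrix()
    for o in out: print(json.dumps(dict(zip(['tx','ty','tz','wx','wy','wz'],map(float,o)))))
    return p,Rt
E
python3 - <<'E'
from go import *
s=arm.read_state();R0=R.from_quat(s['tool_rot']).as_matrix()
a=rows(gp(185),Rg,14,[169.2,-548.9,243.4],R0)
print(a[0]); rows(gp(73),Rg,4,*a)
E
```

```text
dist 579.4 ang 66.8
{"tx": 0.131, "ty": -0.1, "tz": 0.014, "wx": -0.063, "wy": 0.036, "wz": -0.142}
{"tx": 0.138, "ty": -0.091, "tz": 0.013, "wx": -0.063, "wy": 0.036, "wz": -0.142}
{"tx": 0.144, "ty": -0.081, "tz": 0.013, "wx": -0.063, "wy": 0.036, "wz": -0.142}
{"tx": 0.149, "ty": -0.07, "tz": 0.013, "wx": -0.063, "wy": 0.036, "wz": -0.142}
{"tx": 0.154, "ty": -0.06, "tz": 0.014, "wx": -0.063, "wy": 0.036, "wz": -0.142}
{"tx": 0.158, "ty": -0.049, "tz": 0.015, "wx": -0.063, "wy": 0.036, "wz": -0.142}
{"tx": 0.16, "ty": -0.037, "tz": 0.017, "wx": -0.063, "wy": 0.036, "wz": -0.142}
{"tx": 0.162, "ty": -0.026, "tz": 0.019, "wx": -0.063, "wy": 0.036, "wz": -0.142}
{"tx": 0.164, "ty": -0.015, "tz": 0.021, "wx": -0.063, "wy": 0.036, "wz": -0.142}
{"tx": 0.164, "ty": -0.003, "tz": 0.024, "wx": -0.063, "wy": 0.036, "wz": -0.142}
{"tx": 0.163, "ty": 0.008, "tz": 0.027, "wx": -0.063, "wy": 0.036, "wz": -0.142}
{"tx": 0.162, "ty": 0.019, "tz": 0.031, "wx": -0.063, "wy": 0.036, "wz": -0.142}
{"tx": 0.159, "ty": 0.03, "tz": 0.035, "wx": -0.063, "wy": 0.036, "wz": -0.142}
{"tx": 0.156, "ty": 0.041, "tz": 0.039, "wx": -0.063, "wy": 0.036, "wz": -0.142}
[503.45985567 -77.97728392 196.80464582]
dist 112.0 ang 0.0
{"tx": 0.0, "ty": 0.0, "tz": 0.112, "wx": 0.0, "wy": 0.0, "wz": 0.0}
{"tx": 0.0, "ty": 0.0, "tz": 0.112, "wx": 0.0, "wy": 0.0, "wz": 0.0}
{"tx": 0.0, "ty": 0.0, "tz": 0.112, "wx": 0.0, "wy": 0.0, "wz": 0.0}
{"tx": 0.0, "ty": 0.0, "tz": 0.112, "wx": 0.0, "wy": 0.0, "wz": 0.0}
```

>>> servo_tool:
  plan:
    - {"tz": -0.2}
    - {"tx": 0.131,"ty": -0.1,"tz": 0.014,"wx": -0.063,"wy": 0.036,"wz": -0.142}
    - {"tx": 0.138,"ty": -0.091,"tz": 0.013,"wx": -0.063,"wy": 0.036,"wz": -0.142}
    - {"tx": 0.144,"ty": -0.081,"tz": 0.013,"wx": -0.063,"wy": 0.036,"wz": -0.142}
    - {"tx": 0.149,"ty": -0.07,"tz": 0.013,"wx": -0.063,"wy": 0.036,"wz": -0.142}
    - {"tx": 0.154,"ty": -0.06,"tz": 0.014,"wx": -0.063,"wy": 0.036,"wz": -0.142}
    - {"tx": 0.158,"ty": -0.049,"tz": 0.015,"wx": -0.063,"wy": 0.036,"wz": -0.142}
    - {"tx": 0.16,"ty": -0.037,"tz": 0.017,"wx": -0.063,"wy": 0.036,"wz": -0.142}
  hand: 0.7

```text
invalid input at $.plan[0]: expected keys tx, ty, tz, wx, wy, wz
```

```bash
python3 - <<'E'
from go import *
s=arm.read_state();print(s['clock'],s['ee_pos'],s['joint_positions'].round(2),s['finger_gap'])
rows(gp(185),Rg,9)
E
```

```text
0.1 [ 169.18044833 -548.8893965   193.37697063] [-1.48  0.16  1.6   0.    1.39 -0.21] 85.54801818615431
dist 577.5 ang 66.8
{"tx": 0.204, "ty": -0.156, "tz": -0.001, "wx": -0.097, "wy": 0.057, "wz": -0.22}
{"tx": 0.22, "ty": -0.132, "tz": -0.002, "wx": -0.097, "wy": 0.057, "wz": -0.22}
{"tx": 0.234, "ty": -0.105, "tz": -0.002, "wx": -0.097, "wy": 0.057, "wz": -0.22}
{"tx": 0.245, "ty": -0.078, "tz": 0.001, "wx": -0.097, "wy": 0.057, "wz": -0.22}
{"tx": 0.252, "ty": -0.049, "tz": 0.005, "wx": -0.097, "wy": 0.057, "wz": -0.22}
{"tx": 0.256, "ty": -0.02, "tz": 0.011, "wx": -0.097, "wy": 0.057, "wz": -0.22}
{"tx": 0.256, "ty": 0.008, "tz": 0.018, "wx": -0.097, "wy": 0.057, "wz": -0.22}
{"tx": 0.253, "ty": 0.037, "tz": 0.027, "wx": -0.097, "wy": 0.057, "wz": -0.22}
{"tx": 0.246, "ty": 0.064, "tz": 0.037, "wx": -0.097, "wy": 0.057, "wz": -0.22}
```

>>> servo_tool:
  plan:
    - {"tx": 0,"ty": 0,"tz": -0.2,"wx": 0,"wy": 0,"wz": 0}
    - {"tx": 0.131,"ty": -0.1,"tz": 0.014,"wx": -0.063,"wy": 0.036,"wz": -0.142}
    - {"tx": 0.138,"ty": -0.091,"tz": 0.013,"wx": -0.063,"wy": 0.036,"wz": -0.142}
    - {"tx": 0.144,"ty": -0.081,"tz": 0.013,"wx": -0.063,"wy": 0.036,"wz": -0.142}
    - {"tx": 0.149,"ty": -0.07,"tz": 0.013,"wx": -0.063,"wy": 0.036,"wz": -0.142}
    - {"tx": 0.154,"ty": -0.06,"tz": 0.014,"wx": -0.063,"wy": 0.036,"wz": -0.142}
    - {"tx": 0.158,"ty": -0.049,"tz": 0.015,"wx": -0.063,"wy": 0.036,"wz": -0.142}
    - {"tx": 0.16,"ty": -0.037,"tz": 0.017,"wx": -0.063,"wy": 0.036,"wz": -0.142}
  hand: 0.7

```text
clock: 0.9
ee_pos: [338.2, -307.8, 218.8]
tool_rot: [0.906, 0.402, 0.085, 0.105]
force: [1.2, -0.1, 1.0]
finger_gap: 59.5
```

```bash
python3 - <<'E'
from go import *
s=arm.read_state();print(s['clock'],s['ee_pos'],s['joint_positions'].round(2),s['finger_gap'])
rows(gp(185),Rg,9)
E
```

```text
0.9 [ 338.15624228 -307.84936627  218.79430154] [-1.13 -0.43  2.1   0.17  1.26 -0.43] 59.50515570386287
dist 284.0 ang 32.4
{"tx": 0.124, "ty": -0.017, "tz": 0.014, "wx": -0.047, "wy": 0.028, "wz": -0.107}
{"tx": 0.125, "ty": -0.011, "tz": 0.016, "wx": -0.047, "wy": 0.028, "wz": -0.107}
{"tx": 0.125, "ty": -0.004, "tz": 0.017, "wx": -0.047, "wy": 0.028, "wz": -0.107}
{"tx": 0.125, "ty": 0.002, "tz": 0.019, "wx": -0.047, "wy": 0.028, "wz": -0.107}
{"tx": 0.124, "ty": 0.009, "tz": 0.021, "wx": -0.047, "wy": 0.028, "wz": -0.107}
{"tx": 0.123, "ty": 0.015, "tz": 0.023, "wx": -0.047, "wy": 0.028, "wz": -0.107}
{"tx": 0.122, "ty": 0.022, "tz": 0.026, "wx": -0.047, "wy": 0.028, "wz": -0.107}
{"tx": 0.12, "ty": 0.028, "tz": 0.028, "wx": -0.047, "wy": 0.028, "wz": -0.107}
{"tx": 0.118, "ty": 0.034, "tz": 0.03, "wx": -0.047, "wy": 0.028, "wz": -0.107}
```

>>> servo_tool:
  plan:
    - {"tx": 0.124,"ty": -0.017,"tz": 0.014,"wx": -0.047,"wy": 0.028,"wz": -0.107}
    - {"tx": 0.125,"ty": -0.011,"tz": 0.016,"wx": -0.047,"wy": 0.028,"wz": -0.107}
    - {"tx": 0.125,"ty": -0.004,"tz": 0.017,"wx": -0.047,"wy": 0.028,"wz": -0.107}
    - {"tx": 0.125,"ty": 0.002,"tz": 0.019,"wx": -0.047,"wy": 0.028,"wz": -0.107}
    - {"tx": 0.124,"ty": 0.009,"tz": 0.021,"wx": -0.047,"wy": 0.028,"wz": -0.107}
    - {"tx": 0.123,"ty": 0.015,"tz": 0.023,"wx": -0.047,"wy": 0.028,"wz": -0.107}
    - {"tx": 0.122,"ty": 0.022,"tz": 0.026,"wx": -0.047,"wy": 0.028,"wz": -0.107}
    - {"tx": 0.12,"ty": 0.028,"tz": 0.028,"wx": -0.047,"wy": 0.028,"wz": -0.107}
    - {"tx": 0.118,"ty": 0.034,"tz": 0.03,"wx": -0.047,"wy": 0.028,"wz": -0.107}

```text
clock: 1.8
ee_pos: [504.6, -62.1, 192.8]
tool_rot: [0.745, 0.617, 0.161, 0.197]
force: [-0.4, -0.3, 0.2]
finger_gap: 59.9
```

```bash
python3 - <<'E'
from go import *
s=arm.read_state();print(s['clock'],s['ee_pos'],s['joint_positions'].round(2),s['finger_gap'])
rows(gp(160),Rg,3)
E
```

```text
1.8 [504.5524249  -62.11090727 192.8021202 ] [-0.45 -0.49  2.26  0.16  0.88 -0.33] 59.8626047127587
dist 27.8 ang 1.4
{"tx": -0.021, "ty": 0.005, "tz": 0.03, "wx": 0.005, "wy": -0.006, "wz": 0.013}
{"tx": -0.021, "ty": 0.005, "tz": 0.03, "wx": 0.005, "wy": -0.006, "wz": 0.013}
{"tx": -0.021, "ty": 0.005, "tz": 0.03, "wx": 0.005, "wy": -0.006, "wz": 0.013}
```

>>> servo_tool:
  plan:
    - {"tx": -0.021,"ty": 0.005,"tz": 0.03,"wx": 0.005,"wy": -0.006,"wz": 0.013}
    - {"tx": -0.021,"ty": 0.005,"tz": 0.03,"wx": 0.005,"wy": -0.006,"wz": 0.013}
    - {"tx": -0.021,"ty": 0.005,"tz": 0.03,"wx": 0.005,"wy": -0.006,"wz": 0.013}
    - {"tx": 0,"ty": 0,"tz": 0,"wx": 0,"wy": 0,"wz": 0}

```text
clock: 2.2
ee_pos: [515.2, -78.5, 171.4]
tool_rot: [0.752, 0.61, 0.157, 0.193]
force: [-0.5, -0.5, 0.4]
finger_gap: 59.7
```

```bash
python3 - <<'E'
from go import *
ims=[]
for f,n,w in(('top1','top',(230,220,132,198)),('side1','side',(260,150,132,198))):
    snap(n,f); x,y,ww,hh=w
    im=cv2.resize(cv2.imread(f'pics/{f}.png')[y:y+hh,x:x+ww],(400,600),interpolation=cv2.INTER_CUBIC)
    def dr(P,col):
        uv=(proj(f,P)-[x,y])*400/ww; cv2.polylines(im,[uv.astype(int)],False,col,1)
    a=np.linspace(0,np.pi,20); out=[(40,0)]+[(40*np.cos(t),80+40*np.sin(t)) for t in a]+[(-40,0)]
    for X,c in((-5,(0,0,255)),(5,(255,255,0))): dr(T(Rk,panel(60,[[X,*o] for o in out])),c)
    s=arm.read_state();M=R.from_quat(s['tool_rot']).as_matrix();p=s['ee_pos']
    dr(np.array([p-M[:,1]*30,p+M[:,1]*30]),(0,255,0));dr(np.array([p,p+M[:,2]*87]),(0,255,0))
    ims.append(im)
cv2.imwrite('pics/v5.png',np.hstack(ims))
print(s['clock'],p,s['joint_positions'].round(2),s['finger_gap'],s['force'])
rows(gp(73),Rg,4)
E
```

```text
2.3 [515.42744786 -78.26757697 172.38145916] [-0.47 -0.41  2.24  0.17  0.83 -0.34] 59.86607072766616 [-0.06968422  0.63300534 -0.47816343]
dist 85.0 ang 0.3
{"tx": -0.002, "ty": 0.002, "tz": 0.085, "wx": -0.001, "wy": -0.001, "wz": 0.002}
{"tx": -0.002, "ty": 0.002, "tz": 0.085, "wx": -0.001, "wy": -0.001, "wz": 0.002}
{"tx": -0.002, "ty": 0.002, "tz": 0.085, "wx": -0.001, "wy": -0.001, "wz": 0.002}
{"tx": -0.002, "ty": 0.002, "tz": 0.085, "wx": -0.001, "wy": -0.001, "wz": 0.002}
```

View pics/v5.png

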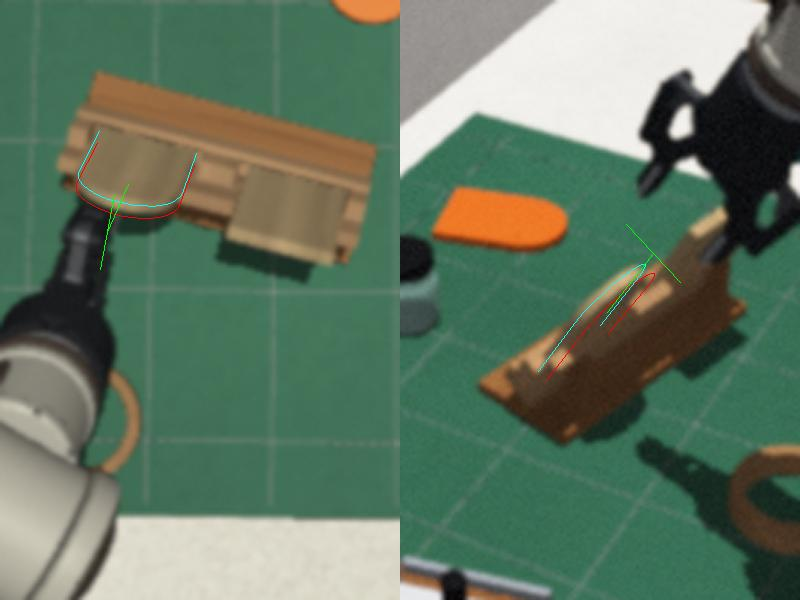

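The panel overlay fits, but in the side view the fingertips at about (645,190) and (712,260) don't sit at the projected TCP (652,255). I'll check this closer before descending.

```bash
python3 - <<'E'
from go import *
s=arm.read_state();M=R.from_quat(s['tool_rot']).as_matrix();p=s['ee_pos']
print(M.round(2).tolist())
ims=[]
for f,w in(('top1',(235,260,50,75)),('side1',(325,170,60,90))):
    x,y,ww,hh=w;k=400/ww
    im=cv2.resize(cv2.imread(f'pics/{f}.png')[y:y+hh,x:x+ww],(400,600),interpolation=cv2.INTER_CUBIC)
    im=np.clip(im.astype(float)*2.0,0,255).astype(np.uint8)
    for off,c in((0,(0,255,0)),(-13,(0,255,255)),(-40,(255,0,255))):
        for sg in(-30,0,30):
            uv=(proj(f,p+M[:,1]*sg+M[:,2]*off)[0]-[x,y])*k; cv2.circle(im,tuple(uv.astype(int).tolist()),5 if sg>0 else 3,c,2 if sg>=0 else 1)
    ims.append(im)
cv2.imwrite('pics/v6.png',np.hstack(ims))
t=tri(['side1','side1'],[[1,2],[1,3]]) if 0 else None
E
```

```text
[[0.21, 0.86, 0.47], [0.98, -0.18, -0.1], [0.0, 0.48, -0.88]]
```

View pics/v6.png

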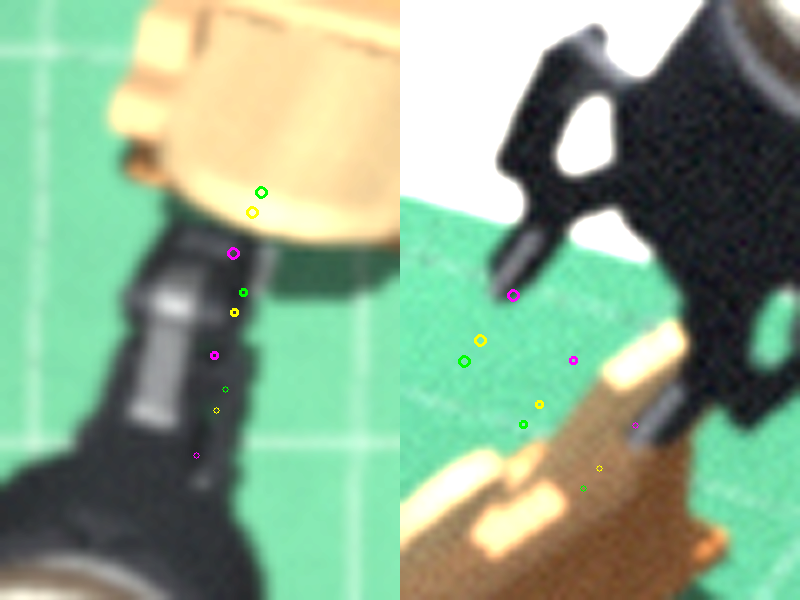

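```bash
python3 - <<'E'
from go import *
s=arm.read_state();M=R.from_quat(s['tool_rot']).as_matrix();p=s['ee_pos']
t=tri(['side1','top1'],[[340,213.5],[262.5,289.4]]); print(t,'tool frame',M.T@(t-p)); print(proj('side1',t),proj('top1',t))
# lower tip: intersect with tool xz offset y=-35 plane
for uv in([361.8,235.3],[340,213.5]):
    c,d=ray('side1',uv); c=M.T@(c-p); d=M.T@d; print(c-d*c[0]/d[0])
E
```

```text
[526.26317989 -76.54452442 224.87143532] tool frame [  3.92491219  34.29716637 -41.03509521]
[[339.75516508 213.46025405]] [[262.59062964 289.65013805]]
[ 1.13686838e-13 -3.46021490e+01 -4.04563507e+01]
[  0.          34.81803617 -37.33064675]
```

Measured from both cameras, the real fingertips end about 40 mm behind the reported TCP, along the tool axis. Some of that is the swing-back of the open pads. The rest looks like a tool-length discrepancy of about 30 mm, so I'll go by the cameras and descend further, in stages.

>>> servo_tool:
  plan:
    - {"tx": -0.001,"ty": 0.002,"tz": 0.09,"wx": 0,"wy": 0,"wz": 0}
    - {"tx": -0.001,"ty": 0.002,"tz": 0.09,"wx": 0,"wy": 0,"wz": 0}
    - {"tx": -0.001,"ty": 0.002,"tz": 0.09,"wx": 0,"wy": 0,"wz": 0}
    - {"tx": -0.001,"ty": 0,"tz": 0.09,"wx": 0,"wy": 0,"wz": 0}
    - {"tx": 0,"ty": 0,"tz": 0.05,"wx": 0,"wy": 0,"wz": 0}
    - {"tx": 0,"ty": 0,"tz": 0,"wx": 0,"wy": 0,"wz": 0}

```text
clock: 2.9
ee_pos: [568.8, -95.7, 85.5]
tool_rot: [0.753, 0.607, 0.158, 0.198]
force: [-0.1, 0.5, 0.1]
finger_gap: 59.8
```

```bash
cat > look.py <<'E'
from go import *
def look(tag,wt,ws,draw=None,gain=1.6,snapit=True):
    ims=[]
    for f,n,w in(('top'+tag,'top',wt),('side'+tag,'side',ws)):
        if snapit: snap(n,f)
        x,y,ww=w;hh=int(ww*1.5);k=400/ww
        im=cv2.resize(cv2.imread(f'pics/{f}.png')[y:y+hh,x:x+ww],(400,600),interpolation=cv2.INTER_CUBIC)
        im=np.clip(im.astype(float)*gain,0,255).astype(np.uint8)
        for q in range(0,ww,10): cv2.putText(im,str(x+q),(int(q*k),10),0,.35,(0,0,255),1); cv2.line(im,(int(q*k),12),(int(q*k),18),(0,0,255),1)
        for q in range(0,hh,10): cv2.putText(im,str(y+q),(0,int(q*k)+4),0,.35,(0,0,255),1)
        def dr(P,col): cv2.polylines(im,[((proj(f,P)-[x,y])*k).astype(int)],False,col,1)
        if draw: draw(dr)
        ims.append(im)
    cv2.imwrite(f'pics/v{tag}.png',np.hstack(ims))
A=np.linspace(0,np.pi,20); OUT=[(40,0)]+[(40*np.cos(t),80+40*np.sin(t)) for t in A]+[(-40,0)]
E
python3 - <<'E'
from look import *
s=arm.read_state();print(s['clock'],s['ee_pos'],s['force'],s['joint_positions'].round(2))
print('panel-z of TCP etc', Rg.T@(s['ee_pos']-gp(0)))
def d(dr):
    for X,c in((-5,(0,0,255)),(5,(255,255,0))): dr(T(Rk,panel(60,[[X,*o] for o in OUT])),c)
look('2',(230,220,90),(300,180,80),d)
E
```

```text
2.9 [568.81135737 -95.70174902  85.54784587] [-0.07907866  0.46712813  0.11197279] [-0.44 -0.09  2.18  0.21  0.56 -0.38]
panel-z of TCP etc [ -3.63901227   5.19868756 -54.91240563]
```

View pics/v2.png

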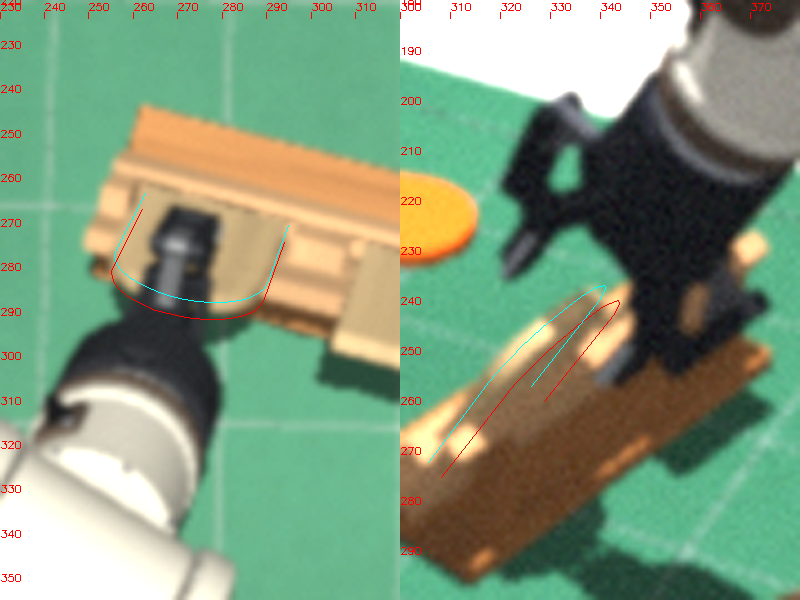

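Fingers straddle the arch panel (side-view tips at (322,235) and (341,256)) without contact. I'll go 13 mm further in and close.

>>> servo_tool:
  plan:
    - {"tx": 0.0,"ty": -0.006,"tz": 0.026,"wx": 0,"wy": 0,"wz": 0}
    - {"tx": 0.0,"ty": -0.006,"tz": 0.026,"wx": 0,"wy": 0,"wz": 0}
    - {"tx": 0,"ty": 0,"tz": 0,"wx": 0,"wy": 0,"wz": 0}

```text
clock: 3.3
ee_pos: [574.3, -97.7, 76.7]
tool_rot: [0.753, 0.606, 0.16, 0.201]
force: [-0.1, 0.0, -0.0]
finger_gap: 59.6
```

>>> servo_tool:
  plan:
    - {"tx": 0,"ty": 0,"tz": 0,"wx": 0,"wy": 0,"wz": 0}
    - {"tx": 0,"ty": 0,"tz": 0,"wx": 0,"wy": 0,"wz": 0}
    - {"tx": 0,"ty": 0,"tz": 0,"wx": 0,"wy": 0,"wz": 0}
    - {"tx": 0,"ty": 0,"tz": 0,"wx": 0,"wy": 0,"wz": 0}
    - {"tx": 0,"ty": 0,"tz": 0,"wx": 0,"wy": 0,"wz": 0}
    - {"tx": 0,"ty": 0,"tz": 0,"wx": 0,"wy": 0,"wz": 0}
  hand: 0
  grip_force: 35

```text
clock: 3.9
ee_pos: [574.3, -97.5, 77.3]
tool_rot: [0.752, 0.607, 0.16, 0.201]
force: [-0.0, 0.9, -1.2]
finger_gap: 9.7
```

```bash
python3 - <<'E'
from look import *
s=arm.read_state();print(s)
print('tool rel', Rg.T@(s['ee_pos']-gp(0)))
def d(dr):
    for X,c in((-5,(0,0,255)),(5,(255,255,0))): dr(T(Rk,panel(60,[[X,*o] for o in OUT])),c)
look('3',(230,220,90),(300,180,80),d)
E
```

```text
{'clock': 3.9, 'joint_positions': array([-0.44101337, -0.06533312,  2.17760749,  0.21570157,  0.53011628,
       -0.38588854]), 'qd': array([-0.00043552, -0.00148918,  0.00155385, -0.00012583, -0.00111024,
       -0.00148237]), 'tau': array([ 2.73754721e-02, -2.73739028e+01, -3.00181317e+01,  4.15960746e-01,
       -1.92364074e+00,  1.21038069e-02]), 'ee_pos': array([574.32742621, -97.53176625,  77.29215837]), 'tool_rot': array([0.75234148, 0.60658401, 0.15975766, 0.20128493]), 'force': array([-0.00404313,  0.90191246, -1.16439278]), 'torque': array([ 0.04677115,  0.30980396, -0.03783249]), 'finger_gap': 9.70161436946477}
tool rel [ -4.27271851   6.2489793  -44.89104553]
```

View pics/v3.png

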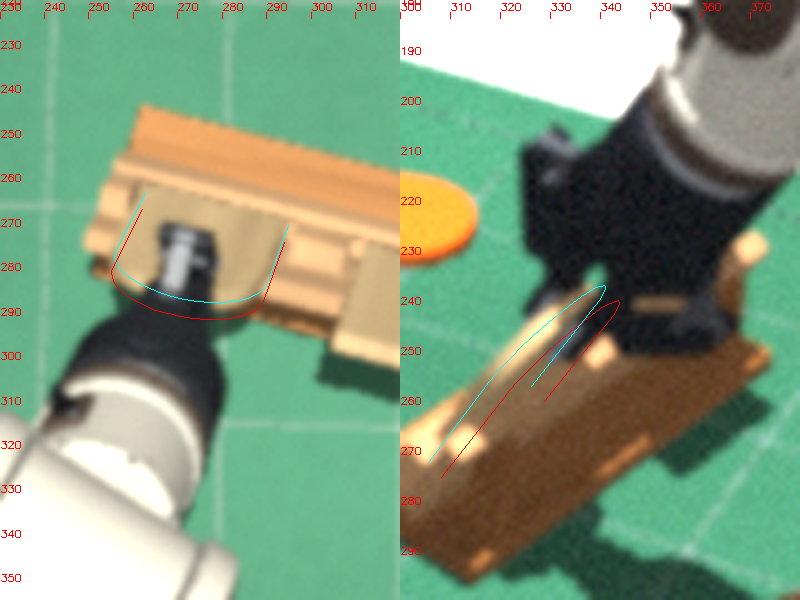

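Gripped: gap 9.7 mm with negligible force. Now I'll back out along the panel plane and plan the transfer to above the slot.

>>> servo_tool:
  plan:
    - {"tx": 0,"ty": 0,"tz": -0.04,"wx": 0,"wy": 0,"wz": 0}
    - {"tx": 0,"ty": 0,"tz": -0.08,"wx": 0,"wy": 0,"wz": 0}
    - {"tx": 0,"ty": 0,"tz": -0.1,"wx": 0,"wy": 0,"wz": 0}
    - {"tx": 0,"ty": 0,"tz": -0.08,"wx": 0,"wy": 0,"wz": 0}
    - {"tx": 0,"ty": 0,"tz": -0.04,"wx": 0,"wy": 0,"wz": 0}
    - {"tx": 0,"ty": 0,"tz": 0,"wx": 0,"wy": 0,"wz": 0}

```text
clock: 4.6
ee_pos: [532.6, -88.5, 154.2]
tool_rot: [0.753, 0.606, 0.16, 0.202]
force: [0.2, -0.2, -1.0]
finger_gap: 9.7
```

```bash
python3 - <<'E'
from go import *
s=arm.read_state();print(s['clock'],s['ee_pos'],s['force'],s['finger_gap'],s['joint_positions'].round(2))
b=T(J,[7,0,95])[0]; tcp=b-Rj@[4,0,45]; print(b,tcp)
rows(tcp,Rj,14)
E
```

```text
4.6 [532.61109161 -88.50068467 154.22327148] [ 0.2251889  -0.16342924 -0.98392802] 9.662396643642564 [-0.47 -0.34  2.23  0.18  0.74 -0.35]
[615.5367282  208.31634962  95.        ] [616.3343817  204.39668779 140.        ]
dist 305.0 ang 38.1
{"tx": 0.087, "ty": 0.003, "tz": 0.006, "wx": 0.07, "wy": 0.015, "wz": -0.056}
{"tx": 0.087, "ty": 0.006, "tz": 0.006, "wx": 0.07, "wy": 0.015, "wz": -0.056}
{"tx": 0.086, "ty": 0.008, "tz": 0.007, "wx": 0.07, "wy": 0.015, "wz": -0.056}
{"tx": 0.086, "ty": 0.011, "tz": 0.007, "wx": 0.07, "wy": 0.015, "wz": -0.056}
{"tx": 0.086, "ty": 0.014, "tz": 0.007, "wx": 0.07, "wy": 0.015, "wz": -0.056}
{"tx": 0.085, "ty": 0.017, "tz": 0.008, "wx": 0.07, "wy": 0.015, "wz": -0.056}
{"tx": 0.085, "ty": 0.019, "tz": 0.008, "wx": 0.07, "wy": 0.015, "wz": -0.056}
{"tx": 0.084, "ty": 0.022, "tz": 0.008, "wx": 0.07, "wy": 0.015, "wz": -0.056}
{"tx": 0.083, "ty": 0.025, "tz": 0.007, "wx": 0.07, "wy": 0.015, "wz": -0.056}
{"tx": 0.082, "ty": 0.027, "tz": 0.007, "wx": 0.07, "wy": 0.015, "wz": -0.056}
{"tx": 0.082, "ty": 0.03, "tz": 0.007, "wx": 0.07, "wy": 0.015, "wz": -0.056}
{"tx": 0.081, "ty": 0.033, "tz": 0.006, "wx": 0.07, "wy": 0.015, "wz": -0.056}
{"tx": 0.08, "ty": 0.035, "tz": 0.006, "wx": 0.07, "wy": 0.015, "wz": -0.056}
{"tx": 0.078, "ty": 0.038, "tz": 0.005, "wx": 0.07, "wy": 0.015, "wz": -0.056}
```

>>> servo_tool:
  plan:
    - {"tx": 0.087,"ty": 0.003,"tz": 0.0,"wx": 0.07,"wy": 0.015,"wz": -0.056}
    - {"tx": 0.087,"ty": 0.006,"tz": 0.0,"wx": 0.07,"wy": 0.015,"wz": -0.056}
    - {"tx": 0.086,"ty": 0.008,"tz": 0.005,"wx": 0.07,"wy": 0.015,"wz": -0.056}
    - {"tx": 0.086,"ty": 0.011,"tz": 0.007,"wx": 0.07,"wy": 0.015,"wz": -0.056}
    - {"tx": 0.086,"ty": 0.014,"tz": 0.007,"wx": 0.07,"wy": 0.015,"wz": -0.056}
    - {"tx": 0.085,"ty": 0.017,"tz": 0.008,"wx": 0.07,"wy": 0.015,"wz": -0.056}
    - {"tx": 0.085,"ty": 0.019,"tz": 0.008,"wx": 0.07,"wy": 0.015,"wz": -0.056}
    - {"tx": 0.084,"ty": 0.022,"tz": 0.008,"wx": 0.07,"wy": 0.015,"wz": -0.056}
    - {"tx": 0.083,"ty": 0.025,"tz": 0.007,"wx": 0.07,"wy": 0.015,"wz": -0.056}
    - {"tx": 0.082,"ty": 0.027,"tz": 0.007,"wx": 0.07,"wy": 0.015,"wz": -0.056}

```text
clock: 5.6
ee_pos: [589.1, 128.1, 135.3]
tool_rot: [0.672, 0.738, 0.038, 0.05]
force: [0.6, -0.5, -0.7]
finger_gap: 9.5
```

```bash
python3 - <<'E'
from go import *
s=arm.read_state();print(s['clock'],s['ee_pos'],s['force'],s['finger_gap'],s['joint_positions'].round(2))
b=T(J,[7,0,95])[0]; tcp=b-Rj@[4,0,45]
rows(tcp,Rj,5)
E
```

```text
5.6 [589.07006634 128.14143047 135.34184677] [ 0.55008626 -0.50630359 -0.65906823] 9.478954244169282 [ 0.02  0.18  1.7  -0.02  1.14 -0.07]
dist 81.1 ang 9.5
{"tx": 0.059, "ty": 0.028, "tz": -0.002, "wx": 0.047, "wy": 0.011, "wz": -0.041}
{"tx": 0.058, "ty": 0.029, "tz": -0.002, "wx": 0.047, "wy": 0.011, "wz": -0.041}
{"tx": 0.057, "ty": 0.03, "tz": -0.002, "wx": 0.047, "wy": 0.011, "wz": -0.041}
{"tx": 0.057, "ty": 0.031, "tz": -0.003, "wx": 0.047, "wy": 0.011, "wz": -0.041}
{"tx": 0.056, "ty": 0.032, "tz": -0.003, "wx": 0.047, "wy": 0.011, "wz": -0.041}
```

>>> servo_tool:
  plan:
    - {"tx": 0.059,"ty": 0.028,"tz": -0.002,"wx": 0.047,"wy": 0.011,"wz": -0.041}
    - {"tx": 0.058,"ty": 0.029,"tz": -0.002,"wx": 0.047,"wy": 0.011,"wz": -0.041}
    - {"tx": 0.057,"ty": 0.03,"tz": -0.002,"wx": 0.047,"wy": 0.011,"wz": -0.041}
    - {"tx": 0.057,"ty": 0.031,"tz": -0.003,"wx": 0.047,"wy": 0.011,"wz": -0.041}
    - {"tx": 0.045,"ty": 0.026,"tz": -0.003,"wx": 0.047,"wy": 0.011,"wz": -0.041}
    - {"tx": 0,"ty": 0,"tz": 0,"wx": 0,"wy": 0,"wz": 0}
    - {"tx": 0,"ty": 0,"tz": 0,"wx": 0,"wy": 0,"wz": 0}

```text
clock: 6.3
ee_pos: [615.2, 207.8, 128.1]
tool_rot: [0.629, 0.777, -0.006, -0.006]
force: [-0.5, -0.5, -0.7]
finger_gap: 9.5
```

```bash
python3 - <<'E'
from look import *
s=arm.read_state();p=s['ee_pos'];M=R.from_quat(s['tool_rot']).as_matrix()
b=T(J,[7,0,95])[0]; tcp=b-Rj@[4,0,45]; print(s['clock'],p,'want',tcp,'tool z',M[:,2].round(3), s['finger_gap'])
rows(tcp,Rj,1)
def d(dr):
    for X,c in((-5,(0,0,255)),(5,(255,255,0))):
        dr(np.array([p+M@[4+o[0],X,45-o[1]] for o in OUT]+[p+M@[44,X,45]]),c)
    for X,Z in((18,57),(J[3]-18,57)): dr(T(J,[[X,35,Z],[X,-35,Z]]),(255,0,255))
look('4',(105,225,90),(190,250,105),d)
E
```

```text
6.3 [615.2226819  207.81883866 128.12627809] want [616.3343817  204.39668779 140.        ] tool z [-0.017 -0.001 -1.   ] 9.535759031163597
dist 12.4 ang 1.1
{"tx": -0.014, "ty": 0.001, "tz": -0.048, "wx": -0.032, "wy": -0.006, "wz": 0.017}
```

View pics/v4.png

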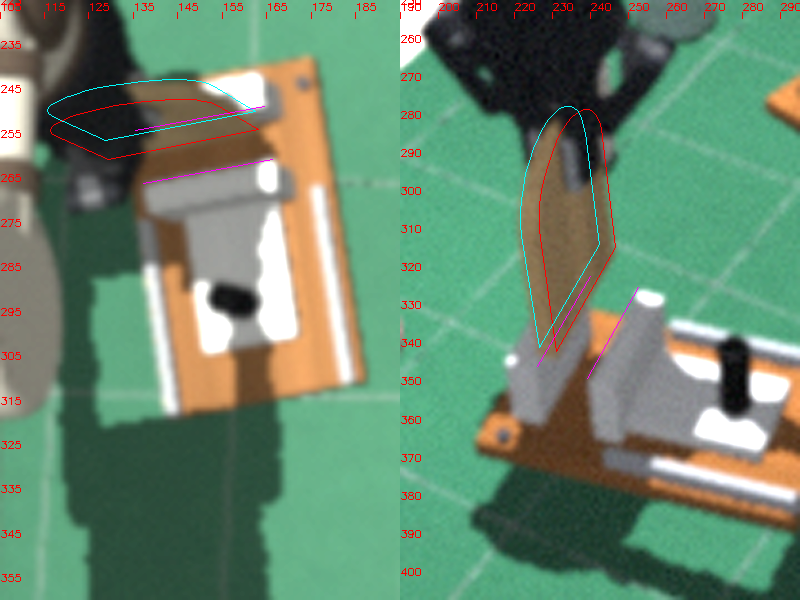

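The in-hand overlay matches the side view: model bottom corner at about (556,352), on the panel's. Correct the pose and lower towards the slot.

>>> servo_tool:
  plan:
    - {"tx": -0.014,"ty": 0.002,"tz": 0.0,"wx": -0.032,"wy": -0.006,"wz": 0.017}
    - {"tx": 0,"ty": 0,"tz": 0,"wx": 0,"wy": 0,"wz": 0}

```text
clock: 6.6
ee_pos: [615.7, 202.9, 128.2]
tool_rot: [0.634, 0.774, 0.0, 0.001]
force: [0.7, -0.4, -1.1]
finger_gap: 9.7
```

```bash
cat > st.py <<'E'
from go import *
def st(b):
    s=arm.read_state();p=s['ee_pos'];M=R.from_quat(s['tool_rot']).as_matrix()
    bt=p+M@[4,0,45]; c,q=np.cos(J[2]),np.sin(J[2]); dd=bt-[J[0],J[1],0]
    print(s['clock'].__round__(2),'panel bottom in jig',np.round([c*dd[0]+q*dd[1],-q*dd[0]+c*dd[1],bt[2]],1),'F',s['force'].round(1),'gap',round(s['finger_gap'],1),'z',M[:,2].round(3))
    rows(T(J,b)[0]-Rj@[4,0,45],Rj,1)
E
python3 -c "
from st import *
st([8,0,20])"
```

```text
6.6 panel bottom in jig [ 6.2 -1.4 83.2] F [ 0.7 -0.4 -1.1] gap 9.7 z [ 0.001 -0.001 -1.   ]
dist 63.3 ang 0.2
{"tx": 0.006, "ty": 0.007, "tz": 0.253, "wx": 0.002, "wy": 0.001, "wz": -0.005}
```

>>> servo_tool:
  plan:
    - {"tx": 0.003,"ty": 0.002,"tz": 0.03,"wx": 0,"wy": 0,"wz": -0.004}
    - {"tx": 0.003,"ty": 0.002,"tz": 0.05,"wx": 0,"wy": 0,"wz": 0}
    - {"tx": 0,"ty": 0,"tz": 0.06,"wx": 0,"wy": 0,"wz": 0}
    - {"tx": 0,"ty": 0,"tz": 0.06,"wx": 0,"wy": 0,"wz": 0}
    - {"tx": 0,"ty": 0,"tz": 0.035,"wx": 0,"wy": 0,"wz": 0}
    - {"tx": 0,"ty": 0,"tz": 0.0,"wx": 0,"wy": 0,"wz": 0}

```text
clock: 7.2
ee_pos: [614.9, 203.6, 62.8]
tool_rot: [0.633, 0.774, -0.001, -0.0]
force: [0.4, -0.2, -2.5]
finger_gap: 9.5
```

```bash
python3 - <<'E'
from look import *
from st import st
st([8,0,12])
s=arm.read_state();p=s['ee_pos'];M=R.from_quat(s['tool_rot']).as_matrix()
def d(dr):
    for X,c in((-5,(0,0,255)),(5,(255,255,0))):
        dr(np.array([p+M@[4+o[0],X,45-o[1]] for o in OUT]+[p+M@[44,X,45]]),c)
look('5',(115,230,60),(200,290,80),d)
E
```

```text
7.2 panel bottom in jig [ 5.4 -0.5 17.8] F [ 0.4 -0.2 -2.5] gap 9.5 z [-0.001 -0.001 -1.   ]
dist 6.4 ang 0.1
{"tx": 0.002, "ty": 0.01, "tz": 0.023, "wx": -0.002, "wy": 0.001, "wz": -0.003}
```

View pics/v5.png

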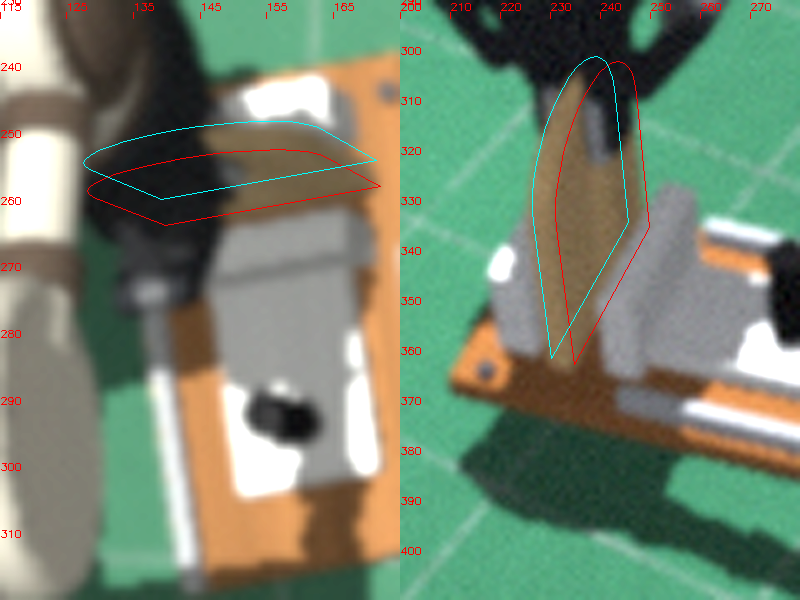

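The panel is in the slot between fence and jaw, with its bottom corner near (232,363) in the side image, a few mm above the floor. I'll lower it gently.

>>> servo_tool:
  plan:
    - {"tx": 0.002,"ty": 0.006,"tz": 0.008,"wx": 0,"wy": 0,"wz": 0}
    - {"tx": 0,"ty": 0.004,"tz": 0.006,"wx": 0,"wy": 0,"wz": 0}
    - {"tx": 0,"ty": 0,"tz": 0,"wx": 0,"wy": 0,"wz": 0}

```text
clock: 7.6
ee_pos: [620.3, 205.1, 63.1]
tool_rot: [0.633, 0.774, 0.002, 0.002]
force: [0.3, -0.2, -0.6]
finger_gap: 9.6
```

>>> servo_tool:
  plan:
    - {"tx": 0,"ty": 0,"tz": 0.005,"wx": 0,"wy": 0,"wz": 0}
    - {"tx": 0,"ty": 0,"tz": 0,"wx": 0,"wy": 0,"wz": 0}

```text
clock: 7.8
ee_pos: [621.0, 205.2, 62.6]
tool_rot: [0.633, 0.774, 0.002, 0.003]
force: [-0.0, 0.4, 0.3]
finger_gap: 9.6
```

```bash
python3 -c "
from st import *
st([9,0,12])"
```

```text
7.8 panel bottom in jig [12.1 -0.2 17.6] F [-0.   0.4  0.3] gap 9.6 z [ 0.007  0.    -1.   ]
dist 6.2 ang 0.4
{"tx": 0.0, "ty": -0.011, "tz": 0.022, "wx": 0.013, "wy": 0.002, "wz": -0.003}
```

>>> servo_tool:
  plan:
    - {"tx": 0,"ty": -0.006,"tz": 0.012,"wx": 0.01,"wy": 0,"wz": 0}
    - {"tx": 0,"ty": 0,"tz": 0,"wx": 0,"wy": 0,"wz": 0}

```text
clock: 8.0
ee_pos: [619.6, 204.9, 59.6]
tool_rot: [0.633, 0.774, 0.0, 0.001]
force: [0.6, 0.1, -1.1]
finger_gap: 9.4
```

```bash
python3 -c "
from st import *
st([9,0,12])"
```

```text
8.0 panel bottom in jig [10.4 -0.2 14.6] F [ 0.6  0.1 -1.1] gap 9.4 z [ 0.002 -0.001 -1.   ]
dist 2.9 ang 0.2
{"tx": 0.0, "ty": -0.005, "tz": 0.011, "wx": 0.004, "wy": 0.002, "wz": -0.003}
```

Still free (Fz about −1 N is just the panel's weight). Continue in small steps.

>>> servo_tool:
  plan:
    - {"tx": 0,"ty": -0.004,"tz": 0.009,"wx": 0,"wy": 0,"wz": 0}
    - {"tx": 0,"ty": 0,"tz": 0,"wx": 0,"wy": 0,"wz": 0}

```text
clock: 8.2
ee_pos: [620.2, 204.6, 59.3]
tool_rot: [0.633, 0.774, 0.002, 0.002]
force: [0.0, 0.8, -0.5]
finger_gap: 9.5
```

>>> servo_tool:
  plan:
    - {"tx": 0,"ty": 0,"tz": 0.007,"wx": 0,"wy": 0,"wz": 0}
    - {"tx": 0,"ty": 0,"tz": 0,"wx": 0,"wy": 0,"wz": 0}

```text
clock: 8.4
ee_pos: [621.0, 204.4, 59.1]
tool_rot: [0.633, 0.774, 0.002, 0.003]
force: [-0.1, 0.3, -1.3]
finger_gap: 9.4
```

```bash
python3 -c "
from st import *
st([10,0,12])"
```

```text
8.4 panel bottom in jig [11.9 -1.  14.1] F [-0.1  0.3 -1.3] gap 9.4 z [ 0.007 -0.001 -1.   ]
dist 2.8 ang 0.4
{"tx": 0.004, "ty": -0.007, "tz": 0.008, "wx": 0.013, "wy": 0.005, "wz": -0.003}
```

>>> servo_tool:
  plan:
    - {"tx": 0.003,"ty": -0.006,"tz": 0.013,"wx": 0.013,"wy": 0.004,"wz": 0}
    - {"tx": 0,"ty": 0,"tz": 0,"wx": 0,"wy": 0,"wz": 0}

```text
clock: 8.6
ee_pos: [622.2, 204.1, 59.4]
tool_rot: [0.633, 0.774, 0.001, 0.003]
force: [-0.8, -0.0, -1.1]
finger_gap: 9.6
```

```bash
python3 -c "
from st import *
st([10,0,10])"
```

```text
8.6 panel bottom in jig [13.  -1.5 14.4] F [-0.8 -0.  -1.1] gap 9.6 z [ 0.006 -0.001 -1.   ]
dist 5.4 ang 0.4
{"tx": 0.006, "ty": -0.011, "tz": 0.018, "wx": 0.011, "wy": 0.005, "wz": -0.003}
```

>>> servo_tool:
  plan:
    - {"tx": 0.004,"ty": -0.01,"tz": 0.01,"wx": 0.012,"wy": 0.004,"wz": 0}
    - {"tx": 0.004,"ty": -0.01,"tz": 0.01,"wx": 0.008,"wy": 0,"wz": 0}
    - {"tx": 0,"ty": -0.003,"tz": 0.008,"wx": 0,"wy": 0,"wz": 0}

```text
clock: 8.9
ee_pos: [622.3, 204.0, 58.8]
tool_rot: [0.633, 0.774, 0.002, 0.004]
force: [-4.0, -1.7, 10.3]
finger_gap: 9.4
```

```bash
python3 -c "
from st import *
st([10,0,10])"
```

```text
8.9 panel bottom in jig [13.1 -1.8 13.8] F [-4.  -1.7 10.3] gap 9.4 z [ 0.008 -0.002 -1.   ]
dist 5.0 ang 0.5
{"tx": 0.006, "ty": -0.011, "tz": 0.015, "wx": 0.015, "wy": 0.007, "wz": -0.003}
```

Floor contact (Fz +10 N). Ease off slightly, and shift about 2 mm towards centre and off the fence.

>>> servo_tool:
  plan:
    - {"tx": 0.008,"ty": -0.006,"tz": -0.006,"wx": 0.01,"wy": 0.004,"wz": 0}
    - {"tx": 0.008,"ty": -0.006,"tz": -0.002,"wx": 0.008,"wy": 0.003,"wz": 0}
    - {"tx": 0.004,"ty": -0.003,"tz": 0.0,"wx": 0.004,"wy": 0,"wz": 0}

```text
clock: 9.2
ee_pos: [616.4, 208.4, 59.4]
tool_rot: [0.633, 0.774, -0.002, -0.002]
force: [0.1, -0.4, -1.3]
finger_gap: 9.8
```

```bash
python3 - <<'E'
from look import *
from st import st
st([11,0,12])
s=arm.read_state();p=s['ee_pos'];M=R.from_quat(s['tool_rot']).as_matrix()
def d(dr):
    for X,c in((-5,(0,0,255)),(5,(255,255,0))):
        dr(T(J,[[13+X,o[0],12+o[1]] for o in OUT]+[[13+X,40,12]]),c)
look('7',(115,230,60),(205,290,70),d)
E
```

```text
9.2 panel bottom in jig [ 7.5  3.9 14.4] F [ 0.1 -0.4 -1.3] gap 9.8 z [-0.006 -0.001 -1.   ]
dist 5.6 ang 0.4
{"tx": -0.016, "ty": 0.013, "tz": 0.01, "wx": -0.012, "wy": -0.001, "wz": -0.004}
```

View pics/v7.png

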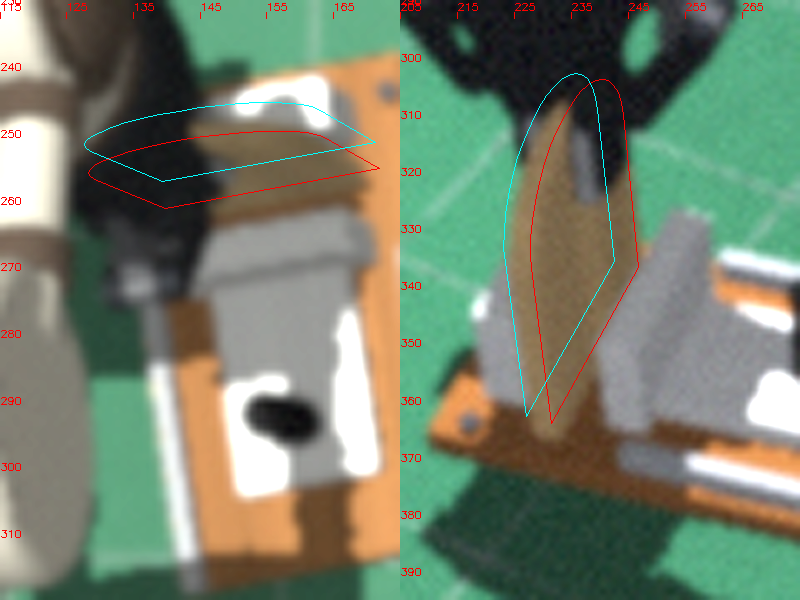

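```bash
python3 - <<'E'
from st import *
c,q=np.cos(J[2]),np.sin(J[2])
for z in(12,14.4):
    d=onz('side7',[230.7,366.2],z)-[J[0],J[1],0]; print(z,c*d[0]+q*d[1],-q*d[0]+c*d[1]-40)
# top: right visible robot-side bottom edges / right extreme of arch
print(proj('top7',T(J,[[2.5,-36,94],[2.5,-40,94],[12.5,-40,94],[2.5,-40,14.4],[2.5,-35,57]])))
E
```

```text
12 7.400383904073728 5.718079484554991
14.4 6.349765275284062 7.523360109291403
[[161.75414278 253.03004455]
 [163.45946891 252.71372869]
 [162.8310964  248.5445846 ]
 [172.06380089 257.30150814]
 [165.51639738 255.29962018]]
```

Position along the closing direction agrees with the encoder (7.4 vs 7.5). Along the width the image says about +6 mm and the encoder +4, so I'll use +5.5. I'll shift back and lower until contact.

>>> servo_tool:
  plan:
    - {"tx": -0.008,"ty": 0.003,"tz": 0.0,"wx": -0.006,"wy": 0,"wz": 0}
    - {"tx": -0.008,"ty": 0.002,"tz": 0.003,"wx": -0.003,"wy": 0,"wz": 0}
    - {"tx": -0.003,"ty": 0,"tz": 0.004,"wx": 0,"wy": 0,"wz": 0}
    - {"tx": 0,"ty": 0,"tz": 0.004,"wx": 0,"wy": 0,"wz": 0}

```text
clock: 9.7
ee_pos: [617.8, 206.1, 58.6]
tool_rot: [0.633, 0.774, 0.001, -0.003]
force: [-3.1, -0.2, 6.7]
finger_gap: 9.5
```

```bash
sed -i 's/\[4,0,45\]/[5.5,0,45]/g' st.py; python3 -c "
from st import *
st([10,0,12])"
```

```text
9.7 panel bottom in jig [ 8.6  3.1 13.6] F [-3.1 -0.2  6.7] gap 9.5 z [-0.004  0.004 -1.   ]
dist 3.5 ang 0.3
{"tx": -0.011, "ty": 0.005, "tz": 0.006, "wx": -0.005, "wy": -0.009, "wz": -0.003}
```

>>> servo_tool:
  plan:
    - {"tx": -0.008,"ty": 0.002,"tz": -0.006,"wx": -0.004,"wy": -0.006,"wz": 0}
    - {"tx": -0.006,"ty": 0.0,"tz": 0.0,"wx": 0,"wy": 0,"wz": 0}
    - {"tx": 0,"ty": 0,"tz": 0.0,"wx": 0,"wy": 0,"wz": 0}

```text
clock: 10.0
ee_pos: [619.2, 201.7, 59.8]
tool_rot: [0.633, 0.774, 0.0, -0.0]
force: [-0.1, 0.6, -1.2]
finger_gap: 9.5
```

```bash
python3 -c "
from st import *
st([10,0,12])"
```

```text
10.0 panel bottom in jig [ 9.3 -1.6 14.8] F [-0.1  0.6 -1.2] gap 9.5 z [-0.     0.001 -1.   ]
dist 3.3 ang 0.1
{"tx": 0.007, "ty": 0.003, "tz": 0.011, "wx": -0.0, "wy": -0.001, "wz": -0.003}
```

>>> servo_tool:
  plan:
    - {"tx": 0.004,"ty": 0.0,"tz": 0.004,"wx": 0,"wy": 0,"wz": 0}
    - {"tx": 0,"ty": 0.0,"tz": 0.004,"wx": 0,"wy": 0,"wz": 0}
    - {"tx": 0,"ty": 0,"tz": 0.003,"wx": 0,"wy": 0,"wz": 0}

```text
clock: 10.3
ee_pos: [619.6, 202.2, 58.7]
tool_rot: [0.633, 0.774, 0.0, 0.0]
force: [-2.1, -0.3, 3.9]
finger_gap: 9.6
```

```bash
python3 -c "
from st import *
st([10,0,12])"
```

```text
10.3 panel bottom in jig [ 9.8 -1.3 13.7] F [-2.1 -0.3  3.9] gap 9.6 z [ 0.  0. -1.]
dist 2.2 ang 0.1
{"tx": 0.005, "ty": 0.001, "tz": 0.007, "wx": 0.0, "wy": -0.0, "wz": -0.004}
```

The panel stands on the floor, upright, at about (9.8, −1.3). Release, then back off upwards.

>>> servo_tool:
  plan:
    - {"tx": 0,"ty": 0,"tz": 0,"wx": 0,"wy": 0,"wz": 0}
    - {"tx": 0,"ty": 0,"tz": 0,"wx": 0,"wy": 0,"wz": 0}
    - {"tx": 0,"ty": 0,"tz": 0,"wx": 0,"wy": 0,"wz": 0}
    - {"tx": 0,"ty": 0,"tz": 0,"wx": 0,"wy": 0,"wz": 0}
  hand: 0.5

```text
clock: 10.7
ee_pos: [619.8, 202.3, 58.2]
tool_rot: [0.633, 0.774, 0.0, 0.0]
force: [0.2, -0.8, 0.0]
finger_gap: 42.6
```

>>> servo_tool:
  plan:
    - {"tx": 0,"ty": 0,"tz": -0.06,"wx": 0,"wy": 0,"wz": 0}
    - {"tx": 0,"ty": 0,"tz": -0.12,"wx": 0,"wy": 0,"wz": 0}
    - {"tx": 0,"ty": 0,"tz": -0.16,"wx": 0,"wy": 0,"wz": 0}
    - {"tx": 0,"ty": 0,"tz": -0.1,"wx": 0,"wy": 0,"wz": 0}
    - {"tx": 0,"ty": 0,"tz": 0,"wx": 0,"wy": 0,"wz": 0}

```text
clock: 11.2
ee_pos: [619.1, 202.3, 174.6]
tool_rot: [0.633, 0.774, 0.0, -0.0]
force: [0.3, -0.1, 1.0]
finger_gap: 42.9
```

```bash
python3 - <<'E'
from look import *
s=arm.read_state();print(s['clock'],s['ee_pos'],s['finger_gap'],s['force'])
# knob: reported TCP = real closed tip + ~27 ; goal real tip z ~45 beside knob
k=T(J,[J[3]-88,0,0])[0]; print('knob',k)
a=rows(np.array([k[0],k[1],s['ee_pos'][2]]),Rj,4)
def d(dr):
    for X,c in((-5,(0,0,255)),(5,(255,255,0))):
        dr(T(J,[[13+X,o[0],12+o[1]] for o in OUT]+[[13+X,40,12]]),c)
look('8',(115,230,60),(205,290,70),d)
E
```

```text
11.2 [619.14339876 202.34088193 174.61898801] 42.9200504335211 [ 0.33806841 -0.0562889   0.96368255]
knob [529.32334738 190.77187567   0.        ]
dist 90.6 ang 0.1
{"tx": 0.006, "ty": -0.09, "tz": 0.0, "wx": -0.0, "wy": -0.0, "wz": -0.001}
{"tx": 0.006, "ty": -0.09, "tz": 0.0, "wx": -0.0, "wy": -0.0, "wz": -0.001}
{"tx": 0.006, "ty": -0.09, "tz": 0.0, "wx": -0.0, "wy": -0.0, "wz": -0.001}
{"tx": 0.007, "ty": -0.09, "tz": 0.0, "wx": -0.0, "wy": -0.0, "wz": -0.001}
```

>>> servo_tool:
  plan:
    - {"tx": 0.006,"ty": -0.09,"tz": 0,"wx": 0,"wy": 0,"wz": 0}
    - {"tx": 0.006,"ty": -0.09,"tz": 0,"wx": 0,"wy": 0,"wz": 0}
    - {"tx": 0.006,"ty": -0.09,"tz": 0,"wx": 0,"wy": 0,"wz": 0}
    - {"tx": 0.006,"ty": -0.08,"tz": 0,"wx": 0,"wy": 0,"wz": 0}
    - {"tx": 0,"ty": 0,"tz": 0,"wx": 0,"wy": 0,"wz": 0}
    - {"tx": 0,"ty": 0,"tz": 0,"wx": 0,"wy": 0,"wz": 0}

```text
clock: 11.9
ee_pos: [520.5, 189.1, 159.1]
tool_rot: [0.634, 0.774, -0.009, -0.009]
force: [-0.8, 0.3, 0.2]
finger_gap: 42.6
```

```bash
python3 - <<'E'
from go import *
s=arm.read_state();p=s['ee_pos'];print(s['clock'],p)
k=T(J,[J[3]-88,0,0])[0]
rows(np.array([k[0],k[1],85]),Rj,3)
# closed fingertip height at side7
c,d=ray('side7',[237.4,325.]); 
Mi=R.from_euler('z',-J[2]).as_matrix(); c=Mi@(c-[J[0],J[1],0]); d=Mi@d
for X in(2.5,-1): t=(X-c[0])/d[0]; print('tip jig',c+d*t,'TCP z was 59.4')
E
```

```text
11.9 [520.54497154 189.05049268 159.06706365]
dist 74.6 ang 1.5
{"tx": -0.0, "ty": 0.014, "tz": 0.098, "wx": -0.016, "wy": -0.001, "wz": -0.002}
{"tx": -0.0, "ty": 0.014, "tz": 0.099, "wx": -0.016, "wy": -0.001, "wz": -0.002}
{"tx": -0.0, "ty": 0.013, "tz": 0.099, "wx": -0.016, "wy": -0.001, "wz": -0.002}
tip jig [ 2.5         6.28629807 94.54081109] TCP z was 59.4
tip jig [ -1.          12.76237812 101.84723631] TCP z was 59.4
```

>>> servo_tool:
  plan:
    - {"tx": 0,"ty": 0.014,"tz": 0.08,"wx": -0.016,"wy": 0,"wz": 0}
    - {"tx": 0,"ty": 0.014,"tz": 0.08,"wx": -0.016,"wy": 0,"wz": 0}
    - {"tx": 0,"ty": 0.01,"tz": 0.06,"wx": -0.014,"wy": 0,"wz": 0}
    - {"tx": 0,"ty": 0,"tz": 0,"wx": 0,"wy": 0,"wz": 0}

```text
clock: 12.3
ee_pos: [531.5, 190.7, 99.9]
tool_rot: [0.634, 0.773, 0.0, -0.001]
force: [-0.1, -0.5, 0.1]
finger_gap: 42.6
```

```bash
python3 - <<'E'
from look import *
s=arm.read_state();p=s['ee_pos'];print(s['clock'],p)
k=T(J,[J[3]-88,0,0])[0]
rows(np.array([k[0],k[1],8]),Rj,4)
a=cv2.imread('pics/side8.png')
look('9',(115,230,60),(205,290,70)); b=cv2.imread('pics/side9.png')
A=a[300:372,208:245].astype(int);B=b[300:372,208:245].astype(int)
print('diff panel area',np.abs(A-B).mean(), np.abs(A-B).mean(2)[::8,::4].round(0).astype(int).tolist())
E
```

```text
12.3 [531.5391707  190.74814605  99.85214626]
dist 91.9 ang 0.2
{"tx": 0.0, "ty": -0.002, "tz": 0.092, "wx": -0.001, "wy": -0.001, "wz": -0.002}
{"tx": 0.0, "ty": -0.002, "tz": 0.092, "wx": -0.001, "wy": -0.001, "wz": -0.002}
{"tx": 0.0, "ty": -0.002, "tz": 0.092, "wx": -0.001, "wy": -0.001, "wz": -0.002}
{"tx": 0.0, "ty": -0.002, "tz": 0.092, "wx": -0.001, "wy": -0.001, "wz": -0.002}
diff panel area 14.946946946946946 [[2, 3, 3, 1, 5, 1, 3, 2, 0, 4], [5, 3, 5, 3, 2, 1, 101, 46, 4, 14], [1, 2, 2, 1, 3, 82, 35, 3, 3, 3], [3, 1, 2, 1, 21, 58, 1, 1, 1, 1], [3, 2, 1, 3, 16, 10, 1, 2, 3, 2], [4, 1, 1, 107, 105, 4, 3, 1, 6, 84], [2, 3, 2, 5, 3, 3, 1, 1, 100, 136], [1, 14, 66, 7, 1, 3, 2, 3, 5, 3], [2, 2, 1, 2, 52, 41, 3, 61, 48, 4]]
```

The edges in the panel area changed between the two pictures, so the panel may have been brushed. I'll check its outline with a colour mask to save the last view.

```bash
cat > asc.py <<'E'
import cv2,sys
def asc(fs,x0=212,x1=252,y0=298,y1=372):
    ms=[]
    for f in fs:
        im=cv2.imread(f'pics/{f}.png'); h=cv2.cvtColor(im,cv2.COLOR_BGR2HSV)
        def ch(p):
            H,S,V=map(int,p)
            if V<45: return '#'
            if S<60: return '.'
            if H<32: return 'P' if H>=15 and S<165 else 'b'
            return ' '
        ms.append([''.join(ch(h[y,x]) for x in range(x0,x1)) for y in range(y0,y1,2)])
    for i,r in enumerate(zip(*ms)): print(y0+2*i,' | '.join(r))
E
python3 -c "
from asc import asc
asc(['side8','side9'])"
```

```text
298                                          |                                         
300                                          |                                         
302                                          |                                         
304                                          |                      .PPPPP             
306                        PPPPPPPP          |                   ..PPPPPPPPPPP         
308                     .PPPPPPPPPPP         |                  .PPPPPPPPPPPPP         
310                     PPPPPPPPPPPPP.       |                 .PPPPPPPPPPPPPPP.       
312                    PPPPPPPPPPPPPP.       |                  PPPPPPPPPPPPPPP        
314                   PPPPPPPPPPPPPPP.       |                 PPPPPPPPPPPPPPPP.       
316                  PPPPPPPPPPPPPPPP        |                PPPPPPPPPPPPPPPPPP       
318                 PPPPPPPPPPPPPPPPP        |                PPPPPPPPPPPPPPPPPP       
320                 PPPPPPPPPPPPPPPPPP       |               PPPPPPPPPPPPPPPPPPP       
322                PPPPPPPPPPPPPPPPPPP      
[... 1455 characters left out ...]
    PPbb.........PPPPPPPPPPbb............ |    Pbbbb........PPPPPPPPPPbb............
358  Pbbbbbb........PPPPPPPPPbbb............ |   Pbbbbb........PPPPPPPPPbbbb...........
360 Pbbbbbbbbbb.....PPPPPPPbbbbb............ | PPbPbbbbbbb.....PPPPPPPbbbbbb...........
362 bbbbbbbbbbbbbbbbPPPPPPPbbbbbb........... | PbbbbbbbbbbbbbbbPbPPPPbbbbbbbb..........
364 bbbb..bbbbbbbbbbbbPPbPbbbbbPb........Pbb | bbbb..bbbbbbbbbbbbPbbPbbbbbbbb.......bbb
366 bbbbbbbbbbbbbbbbbbPbbbbbbbbbbbbb...bbbbP | bbbbbbbbbbbbbbbbbbbbbbbbbbbbbbbb.....bbb
368 PPPbbbbbbbPbPbbPbbbbbbbbbbbbbbP......... | PPPbbbbbbbbbbbbbbbbbbbbbbbbbbbb.........
370        PPPbbPbbbbbbbbbbbbbbbbbb......... |        PPbPbbbbbbbbbbbbbbbbbbbbb........
```

Apart from a 1-px shift of the whole scene, the panel outline is the same in both: upright and in the slot. The other differences were the gripper occluding the arch before. Now the knob.

>>> servo_tool:
  plan:
    - {"tx": 0,"ty": -0.002,"tz": 0.08,"wx": 0,"wy": 0,"wz": 0}
    - {"tx": 0,"ty": -0.002,"tz": 0.1,"wx": 0,"wy": 0,"wz": 0}
    - {"tx": 0,"ty": -0.002,"tz": 0.1,"wx": 0,"wy": 0,"wz": 0}
    - {"tx": 0,"ty": -0.002,"tz": 0.05,"wx": 0,"wy": 0,"wz": 0}
    - {"tx": 0,"ty": 0,"tz": 0,"wx": 0,"wy": 0,"wz": 0}

```text
clock: 12.9
ee_pos: [539.0, 191.7, 24.4]
tool_rot: [0.634, 0.773, 0.006, 0.004]
force: [-0.4, -0.3, -0.0]
finger_gap: 42.9
```

```bash
python3 - <<'E'
from go import *
s=arm.read_state();p=s['ee_pos'];print(s['clock'],p,s['force'])
k=T(J,[J[3]-88,0,0])[0]
rows(np.array([k[0],k[1],8]),Rj,1)
E
```

```text
12.9 [539.02250307 191.67453937  24.35063009] [-0.41805468 -0.27094596 -0.01191469]
dist 19.0 ang 0.9
{"tx": 0.004, "ty": -0.04, "tz": 0.065, "wx": 0.028, "wy": -0.002, "wz": -0.007}
```

>>> servo_tool:
  plan:
    - {"tx": 0.002,"ty": -0.02,"tz": 0.02,"wx": 0.014,"wy": 0,"wz": 0}
    - {"tx": 0.002,"ty": -0.02,"tz": 0.025,"wx": 0.014,"wy": 0,"wz": 0}
    - {"tx": 0,"ty": -0.008,"tz": 0.02,"wx": 0,"wy": 0,"wz": 0}
    - {"tx": 0,"ty": 0,"tz": 0,"wx": 0,"wy": 0,"wz": 0}

```text
clock: 13.3
ee_pos: [529.5, 190.7, 10.8]
tool_rot: [0.634, 0.773, 0.002, 0.002]
force: [-0.2, -0.0, 0.4]
finger_gap: 43.1
```

```bash
python3 - <<'E'
from go import *
s=arm.read_state();p=s['ee_pos'];print(s['clock'],p,s['force'])
k=T(J,[J[3]-88,0,0])[0]
rows(np.array([k[0],k[1],8]),Rj,1)
E
```

```text
13.3 [529.50712455 190.74329503  10.82728152] [-0.2477709  -0.02083175  0.39155516]
dist 2.8 ang 0.4
{"tx": 0.0, "ty": -0.001, "tz": 0.011, "wx": 0.01, "wy": -0.001, "wz": -0.006}
```

Good. Close on the knob.

>>> servo_tool:
  plan:
    - {"tx": 0,"ty": 0,"tz": 0,"wx": 0,"wy": 0,"wz": 0}
    - {"tx": 0,"ty": 0,"tz": 0,"wx": 0,"wy": 0,"wz": 0}
    - {"tx": 0,"ty": 0,"tz": 0,"wx": 0,"wy": 0,"wz": 0}
    - {"tx": 0,"ty": 0,"tz": 0,"wx": 0,"wy": 0,"wz": 0}
  hand: 0
  grip_force: 30

```text
clock: 13.7
ee_pos: [529.9, 190.8, 11.5]
tool_rot: [0.634, 0.773, 0.003, 0.002]
force: [0.9, 0.6, -1.6]
finger_gap: 16.6
```

>>> servo_tool:
  plan:
    - {"tx": 0,"ty": 0.012,"tz": 0,"wx": 0,"wy": 0,"wz": 0}
    - {"tx": 0,"ty": 0.014,"tz": 0,"wx": 0,"wy": 0,"wz": 0}
    - {"tx": 0,"ty": 0.014,"tz": 0,"wx": 0,"wy": 0,"wz": 0}
    - {"tx": 0,"ty": 0.01,"tz": 0,"wx": 0,"wy": 0,"wz": 0}

```text
clock: 14.1
ee_pos: [541.6, 193.3, 11.5]
tool_rot: [0.634, 0.773, 0.001, 0.001]
force: [-2.2, 0.6, 0.9]
finger_gap: 16.8
```

```bash
cat > kn.py <<'E'
from go import *
s=arm.read_state();p=s['ee_pos'];c,q=np.cos(J[2]),np.sin(J[2])
f=s['force'];dx,dy=p[0]-J[0],p[1]-J[1]
print(round(s['clock'],1),'jaw est',c*dx+q*dy+88,'y',-q*dx+c*dy,'z',p[2],'F along',c*f[0]+q*f[1],f.round(1),'gap',s['finger_gap'])
rows(T(J,[-62,0,11.5])[0],Rj,1)
E
python3 kn.py
```

```text
14.1 jaw est 19.57092283785836 y -0.02305915188102503 z 11.526164621622634 F along -2.043098502104256 [-2.2  0.6  0.9] gap 16.81472024521
dist 6.4 ang 0.2
{"tx": 0.0, "ty": 0.026, "tz": 0.0, "wx": 0.006, "wy": -0.001, "wz": -0.006}
```

The jaw slides with the knob at about 2 N, as expected. Continue in small steps until it's clamped.

>>> servo_tool:
  plan:
    - {"tx": 0,"ty": 0.01,"tz": 0,"wx": 0,"wy": 0,"wz": 0}
    - {"tx": 0,"ty": 0.01,"tz": 0,"wx": 0,"wy": 0,"wz": 0}

```text
clock: 14.3
ee_pos: [546.9, 194.4, 11.5]
tool_rot: [0.634, 0.773, 0.001, 0.001]
force: [-3.0, -0.6, 0.7]
finger_gap: 17.0
```

```bash
python3 kn.py
```

```text
14.3 jaw est 24.95486280900245 y 0.026729588853235953 z 11.509655645588715 F along -3.07174831778568 [-3.  -0.6  0.7] gap 16.97734424540465
dist 1.0 ang 0.2
{"tx": -0.0, "ty": 0.004, "tz": 0.0, "wx": 0.005, "wy": -0.001, "wz": -0.006}
```

>>> servo_tool:
  plan:
    - {"tx": 0,"ty": 0.008,"tz": 0,"wx": 0,"wy": 0,"wz": 0}
    - {"tx": 0,"ty": 0.008,"tz": 0,"wx": 0,"wy": 0,"wz": 0}

```text
clock: 14.5
ee_pos: [548.8, 194.8, 11.4]
tool_rot: [0.634, 0.774, -0.001, -0.001]
force: [-15.0, -4.4, 12.9]
finger_gap: 16.7
```

```bash
python3 kn.py
```

```text
14.5 jaw est 26.90425057014832 y 0.04321182634483378 z 11.427562695995562 F along -15.564234787622501 [-15.   -4.4  12.9] gap 16.69066904442744
dist 0.9 ang 0.3
{"tx": -0.0, "ty": -0.004, "tz": -0.0, "wx": -0.007, "wy": -0.001, "wz": -0.005}
```

Resistance rose to 15 N at jaw ≈ 26.9 mm, so the panel is clamped. Let go and rise straight up.

>>> servo_tool:
  plan:
    - {"tx": 0,"ty": 0,"tz": 0,"wx": 0,"wy": 0,"wz": 0}
    - {"tx": 0,"ty": 0,"tz": 0,"wx": 0,"wy": 0,"wz": 0}
    - {"tx": 0,"ty": 0,"tz": 0,"wx": 0,"wy": 0,"wz": 0}
    - {"tx": 0,"ty": 0,"tz": 0,"wx": 0,"wy": 0,"wz": 0}
  hand: 0.5

```text
clock: 14.9
ee_pos: [551.2, 195.1, 12.0]
tool_rot: [0.634, 0.774, 0.001, 0.0]
force: [-0.1, 0.7, 0.6]
finger_gap: 42.7
```

>>> servo_tool:
  plan:
    - {"tx": 0,"ty": -0.01,"tz": -0.06,"wx": 0,"wy": 0,"wz": 0}
    - {"tx": 0,"ty": -0.02,"tz": -0.12,"wx": 0,"wy": 0,"wz": 0}
    - {"tx": 0,"ty": -0.04,"tz": -0.16,"wx": 0,"wy": 0,"wz": 0}
    - {"tx": 0,"ty": -0.1,"tz": -0.16,"wx": 0,"wy": 0,"wz": 0}
    - {"tx": 0,"ty": -0.1,"tz": -0.16,"wx": 0,"wy": 0,"wz": 0}
    - {"tx": 0,"ty": -0.08,"tz": -0.1,"wx": 0,"wy": 0,"wz": 0}
    - {"tx": 0,"ty": 0,"tz": 0,"wx": 0,"wy": 0,"wz": 0}

```text
clock: 15.6
ee_pos: [463.0, 177.2, 215.9]
tool_rot: [0.634, 0.773, 0.003, 0.003]
force: [0.0, -0.4, 0.1]
finger_gap: 42.9
```

```bash
python3 - <<'E'
from look import *
s=arm.read_state();print(s['clock'],s['ee_pos'],s['force'])
def d(dr):
    for X,c in((-5,(0,0,255)),(5,(255,255,0))):
        dr(T(J,[[13+X,o[0],12+o[1]] for o in OUT]+[[13+X,40,12]]),c)
look('10',(115,230,60),(205,290,70),d,gain=1.3)
v=cv2.imread('pics/v10.png'); f=cv2.imread('pics/side10.png')
cv2.imwrite('pics/v10b.png',np.hstack([v[:, :800][:, :],])) 
full=cv2.resize(f,(400,300)); t=cv2.resize(cv2.imread('pics/top10.png'),(400,300))
left=cv2.resize(v,(400,300)); 
out=np.zeros((600,800,3),np.uint8); out[:,400:]=v[:,400:]; out[:300,:400]=cv2.resize(v[:,:400][100:400],(400,300)); out[300:,:400]=t
cv2.imwrite('pics/v10.png',out)
E
```

```text
15.6 [462.98921508 177.15295053 215.94188647] [ 0.02474847 -0.39541522  0.09321134]
```

View pics/v10.png

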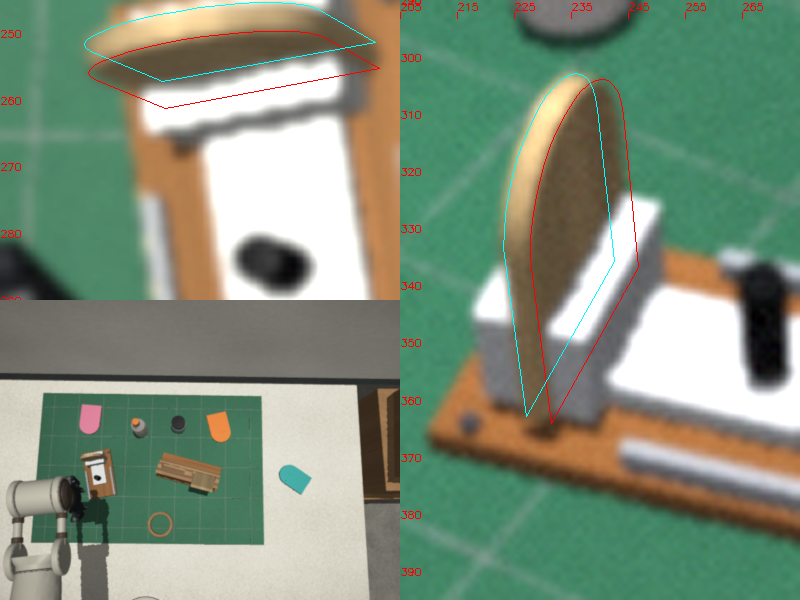

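The final picture shows the panel upright between fence and jaw, its arch (side apex near (233,303)) lying on the target overlay in both views. The other objects look unmoved. Handing in.

```bash
python3 -c "
from rig import arm
print(arm.sign_off())"
```

```text
the job is handed in; nothing more can be done
None
```

The arch panel is out of the rack and standing upright, arch up, in the jig's slot. I closed the jaw by its knob until the panel was clamped, let go, and handed the job in at about 16 s on the robot's clock.

**Checks that agreed**
- In the last pictures the panel lies on the target overlay in both cameras, centred to within about 2 mm. The square panel and the other objects look unmoved.
- The jaw slid at about 2 N. Resistance then rose to 15 N at about 26.9 mm by arm position, against a nominal 26 mm.
- The panel was released only after it was resting on the slot floor (about 4 N).

**Checks that disagreed**
- **Tool length:** the cameras put the fingertips 35–40 mm behind the reported tool point, more than the 13 mm the open pads explain. I went by the cameras.
- **Width position:** camera and arm readings differed by about 2 mm while the panel was held, so I used a value in between.
- **Bottom corner:** in the last side picture the near bottom corner looks about 3 mm lower than the overlay. I put that down to shadow or blur, since the arch top fits.
- **Small moves:** steps of a millimetre or two came out uneven, so setting down took a few corrections. The panel touched the floor twice, at up to 10 N, before the final contact.
- **Lateral pass:** the arm sagged about 15 mm while moving sideways from above the panel. The panel's outline before and after showed no movement.

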